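Pack the reading-room lending kits and slide their lids home

TASK

Pack away the reading kits: lay the spectacle case, the book weight and the book light, whichever are there, each flat on the floor of the wooden case of its own colour, the same way up as it lies on the table, then slide every lid on the table into the grooves of the case of its colour, pushing until you feel it stop against the rear wall, fully home. Close a case even if it has nothing to hold; a case whose lid is missing stays open. Leave the blue book and the brass crown where they are.

Things in the scene. Friction and masses are not known exactly. Their poses are not given: they have to be found in the camera images.
- case_red: fixed wooden case with red floor, front wall and lips, 160 (x) x 128 (y) x 60 mm high; origin: centre of underside; x runs from its open front (robot side) to its rear wall, z up. Bay: x -70 to +72, 100 mm wide (y), floor 10 mm thick. Side and front walls end in a ledge 44 mm up on which the lid slides; rear wall 60 mm high, inner face at x = +72, is the lid's hard stop
- red_home (a point): where the origin of the red lid is when fully home: at x = -3, y = 0, z = 44 mm in the red case's frame. The lid slides in the grooves with about 1 to 3 N; only the rear wall stops it hard
- red_mouth (a point): entry of the red case's grooves: middle between the lips' front ends, at x = -45, y = 0, z = 44 mm in its frame. Grooves: z 44 to 55 mm, 120 mm wide over both, under 5 mm thick lips (top at 60 mm) that leave an opening 98 mm wide. For 13 mm before the mouth the lips are bent up a little, and for 35 mm before it the groove sides flare out to 125 mm, to help entry
- case_green: fixed wooden case with green floor, front wall and lips, 160 (x) x 128 (y) x 60 mm high; origin: centre of underside; x runs from its open front (robot side) to its rear wall, z up. Bay: x -70 to +72, 100 mm wide (y), floor 10 mm thick. Side and front walls end in a ledge 44 mm up on which the lid slides; rear wall 60 mm high, inner face at x = +72, is the lid's hard stop
- green_home (a point): where the origin of the green lid is when fully home: at x = -3, y = 0, z = 44 mm in the green case's frame. The lid slides in the grooves with about 1 to 3 N; only the rear wall stops it hard
- green_mouth (a point): entry of the green case's grooves: middle between the lips' front ends, at x = -45, y = 0, z = 44 mm in its frame. Grooves: z 44 to 55 mm, 120 mm wide over both, under 5 mm thick lips (top at 60 mm) that leave an opening 98 mm wide. For 13 mm before the mouth the lips are bent up a little, and for 35 mm before it the groove sides flare out to 125 mm, to help entry
- case_yellow: fixed wooden case with yellow floor, front wall and lips, 160 (x) x 128 (y) x 60 mm high; origin: centre of underside; x runs from its open front (robot side) to its rear wall, z up. Bay: x -70 to +72, 100 mm wide (y), floor 10 mm thick. Side and front walls end in a ledge 44 mm up on which the lid slides; rear wall 60 mm high, inner face at x = +72, is the lid's hard stop
- yellow_home (a point): where the origin of the yellow lid is when fully home: at x = -3, y = 0, z = 44 mm in the yellow case's frame. The lid slides in the grooves with about 1 to 3 N; only the rear wall stops it hard
- yellow_mouth (a point): entry of the yellow case's grooves: middle between the lips' front ends, at x = -45, y = 0, z = 44 mm in its frame. Grooves: z 44 to 55 mm, 120 mm wide over both, under 5 mm thick lips (top at 60 mm) that leave an opening 98 mm wide. For 13 mm before the mouth the lips are bent up a little, and for 35 mm before it the groove sides flare out to 125 mm, to help entry
- lid_red: loose lid of the red case, may be absent: flat wooden slab 150 (x) x 116 (y) x 8 mm, about 0.16 kg, with a red panel and bridge handle on top. Origin: centre of underside; x along its length (sliding direction), z up. Handle bar along x at the centre, 80 mm long, 16 mm wide, 30 to 48 mm above the underside, on posts at x = +-35 mm. Either end may go in first. Starts flat on the table
- lid_green: loose lid of the green case, may be absent: flat wooden slab 150 (x) x 116 (y) x 8 mm, about 0.16 kg, with a green panel and bridge handle on top. Origin: centre of underside; x along its length (sliding direction), z up. Handle bar along x at the centre, 80 mm long, 16 mm wide, 30 to 48 mm above the underside, on posts at x = +-35 mm. Either end may go in first. Starts flat on the table
- lid_yellow: loose lid of the yellow case, may be absent: flat wooden slab 150 (x) x 116 (y) x 8 mm, about 0.16 kg, with a yellow panel and bridge handle on top. Origin: centre of underside; x along its length (sliding direction), z up. Handle bar along x at the centre, 80 mm long, 16 mm wide, 30 to 48 mm above the underside, on posts at x = +-35 mm. Either end may go in first. Starts flat on the table
- glasses_red: loose hard red spectacle case with a brass seam, may be absent: 110 (x) x 40 (y) x 32 mm, about 0.12 kg; origin: centre of its underside, x along its length, z up. Belongs in the red case
- weight_green: loose green bar-shaped book weight with two brass bands, may be absent: 105 (x) x 36 (y) x 30 mm, about 0.35 kg; origin: centre of its underside, x along its length, z up. Belongs in the green case
- light_yellow: loose folded yellow book light with a white lens, may be absent: 90 (x) x 38 (y) x 30 mm, about 0.14 kg; origin: centre of its underside, x along its length, z up. Belongs in the yellow case
- book_blue: bystander: closed blue pocket book 150 x 100 x 24 mm lying beyond the cases; origin: centre of its underside
- crown: bystander: brass crown paperweight, 68 mm across, 60 mm high, beyond the cases; origin: centre of its underside
Mind the look-alikes: they are no part of the job. Leave any purple look-alike of the lid_red alone.

How it is judged (in metres and radians):
At the end, for the whole second after the job is handed in: Each item present rests in the case of its colour, origin within 45 mm of its middle in x and y underside at most 20 mm above the case's underside; each lid present lies level in its case's grooves, at most 5 mm short of the rear stop, within 7 mm sideways and 0.08 rad of straight; all at rest (x of glasses_red in the frame of case_red between -0.045 and 0.045 m and y of glasses_red in the frame of case_red between -0.045 and 0.045 m and z of glasses_red in the frame of case_red between -0.002 and 0.02 m and linear speed of each of glasses_red, lid_red, weight_green, lid_green, light_yellow, lid_yellow below 0.02 m/s and x of lid_red in the frame of case_red between -0.008 and 0.003 m and y of lid_red in the frame of case_red between -0.007 and 0.007 m and z of lid_red in the frame of case_red between 0.039 and 0.051 m and angle between the x axis of lid_red and the x axis of case_red, either way round below 0.08 rad and angle between each of lid_red, lid_green, lid_yellow's own z axis and vertical below 0.1 rad and x of weight_green in the frame of case_green between -0.045 and 0.045 m and y of weight_green in the frame of case_green between -0.045 and 0.045 m and z of weight_green in the frame of case_green between -0.002 and 0.02 m and x of lid_green in the frame of case_green between -0.008 and 0.003 m and y of lid_green in the frame of case_green between -0.007 and 0.007 m and z of lid_green in the frame of case_green between 0.039 and 0.051 m and angle between the x axis of lid_green and the x axis of case_green, either way round below 0.08 rad and x of light_yellow in the frame of case_yellow between -0.045 and 0.045 m and y of light_yellow in the frame of case_yellow between -0.045 and 0.045 m and z of light_yellow in the frame of case_yellow between -0.002 and 0.02 m and x of lid_yellow in the frame of case_yellow between -0.008 and 0.003 m and y of lid_yellow in the frame of case_yellow between -0.007 and 0.007 m and z of lid_yellow in the frame of case_yellow between 0.039 and 0.051 m and angle between the x axis of lid_yellow and the x axis of case_yellow, either way round below 0.08 rad); the robot touches nothing.
It fails at once if the book_blue is pushed or knocked over (distance of book_blue from where it was at the start of the episode above 0.03 m or angle between book_blue's own z axis and vertical above 0.4 rad).
It fails at once if the crown is pushed or knocked over (distance of crown from where it was at the start of the episode above 0.03 m or angle between crown's own z axis and vertical above 0.4 rad).
Of glasses_red, weight_green, light_yellow only 2 to 3 are there at a start; the rules pass over those that are not, and their reading is None.
Of lid_red, lid_green, lid_yellow only 2 to 3 are there at a start; the rules pass over those that are not, and their reading is None.
At some moment in a run one of glasses_red, weight_green, light_yellow, lid_red, lid_green, lid_yellow may be knocked a few centimetres aside while the robot is not near it.
Once in a run the grip may slacken for a moment while it holds something.
It also fails if it takes over 210 s, if anything falls off the work surface, if the arm or the gripper's body presses on something with over 40 N, if the wrist force passes 120 N, or if a joint passes its speed limit or range.

ROBOT

A 6-joint arm with a two-finger parallel gripper is mounted at the origin on the work surface. World frame = base frame: x ahead of the robot, y to its left, z up, the work surface at z = 0. Lengths are in m, angles in degrees, forces in N, time in s.
With the tool pointing down it reaches from about 0.375 to 0.9 m from the base axis. Payload 3.1 kg.
Tool frame: the origin (TCP) lies at the very end of the fingers, on their centre line; the grasp point (between the pads) lies 19 mm behind it; z points along the fingers, y is the line along which they close (so a half turn about z gives the same grasp; the last joint's range is limited). The gripper opens to 87 mm and grips with 3 to 60 N. Pads are 19 mm wide; open, the fingers measure 117 mm over their backs; the gripper's body (75 mm by 190 mm) begins 51 mm behind the grasp point.
Start: joints at [-85.514, 30.224, 82.088, -0, 67.689, -10.227], TCP at [0.159, -0.604, 0.223] pointing down, gripper open.
Joint ranges: [-176.69, 176.69], [-43.24, 126.21], [12.49, 139.97], [-82, 262], [0, 151.66], [-163.58, 163.58]. Speed limits (degrees/s): [159.86, 159.86, 180, 180, 180, 180].

INTERFACE

Orientations are given as a 3x3 rotation matrix whose columns are the frame's x, y, z axes.
In Python, from rig import readout, viewer, ticket gives the robot as it stands.
- The arm moves only by the tool send_rows, never from a script. Its argument "moves" is a list of rows, each a list of 6 numbers: the shift along the tool's x, y, z in units of 250 mm (1.0 is 250 mm), then the turn, a rotation vector about the tool's x, y, z in units of 90 degrees (1.0 is 90 degrees). A call has 1 to 12 rows; each row is the pose to reach, as a shift and turn from the pose commanded when the call began, along the tool's axes at that moment; what a row does not reach only later rows make up. A row lasts 1/10 s, in which the tool goes at most 50 mm and 8.59 degrees, less where a joint would pass 70% of its speed; a pose out of reach is approached as far as the arm can. A call with a number of a shift or a turn outside -1 to 1 is refused whole. A call with a gripper value outside its range is refused whole. "grip" is the opening, from 0 (shut) to 1 (fully open), set as the call begins (left out, the last holds). The fingers move at their own pace and stop on an object; the grip force is fixed at half the most. Time passes only in rows, so rows that repeat a pose let the fingers close. It gives the time, the measured TCP pose, the force, the opening and the grip force at its end, in the units of the state.
- readout.read_state(): the state, without advancing time (a new reading comes with each control period).
- viewer.capture(name): name is "scene" or "side" or "wrist"; returns (picture, depth): 480x640x3 uint8, red, green, blue; 480x640 float32, m along the optical axis (not along the pixel's ray), 0 where there is no reading.
- viewer.camera_info(name): a dict with "fx", "fy", "cx", "cy" (pixels), "R" (3x3) and "t" (3): a world point X has camera coordinates R X + t; the wrist camera has in their place "tool_from_camera" (4x4, takes a point from camera to tool coordinates, whose origin is the TCP and whose axes are the flange's). Camera axes: x right, y down, z forward; pixel columns grow to the right and rows downward; lengths in m; the calibration is good to about 2 mm. A picture is of the moment at which its call begins: read the wrist's pose just before it. camera_info takes no time and is no camera call.
- ticket.hand_in(): hands the job in; it is judged then, once.
The state is a dict: "time_s": time; "joint_positions": joint angles; "qvel": joint speeds; "tau": joint torques, N m; "position": TCP position; "tcp_rot": TCP orientation; "force": force on the tool from outside, world axes, zero at the start; "moment": the same for the moment, N m; "opening": opening from 0.0 (shut) to 1.0 (fully open); "grasp_force": force on a finger pad.
Only numpy, scipy, OpenCV 4.12 (cv2) and the standard library are available. Lean on these libraries where they do the work, as an engineer would, in place of code of your own. Each camera call takes 0.05 s, during which the arm holds its last target. There are 200 camera calls.

## Working session

There is one attempt and no reset: what is moved stays moved. The work goes in short steps, Python scripts to look and compute and a tool call to move; the robot and the scene stay as the last step left them, time stands still between calls to the robot, and variables do not carry over. Pictures are saved under pics/ and viewed, at most 14 in all, crops included, and the job is handed in when it is done.

Besides the shell and the picture viewer there is one more tool, called by a JSON object that holds its "name" and its "arguments". send_rows: Moves the arm, as the interface text tells. Shifts and turns lie within -1 to 1; 1 stands for 250 mm of shift or 90 degrees of turn. Its arguments: {"type":"object","properties":{"moves":{"type":"array"},"grip":{"type":"number"}},"required":["moves"]}

```bash
ls; mkdir -p pics; python3 - <<'E'
from rig import readout, viewer
import cv2
s=readout.read_state(); print(s)
for n in ("scene","side"):
    p,d=viewer.capture(n); cv2.imwrite(f"pics/{n}0.png",p[...,::-1]); 
    import numpy as np
    np.savez(f"/tmp/{n}0.npz",p=p,d=d); print(n,viewer.camera_info(n))
print(viewer.camera_info("wrist"))
E
```

```text
pics
{'time_s': 0.0, 'joint_positions': array([-8.55138725e+01,  3.02769260e+01,  8.21565814e+01, -2.43928486e-03,
        6.76892004e+01, -1.02261757e+01]), 'qvel': array([-0.072624  ,  0.00369504, -0.06642271, -0.01394095,  0.03740027,
        0.06733413]), 'tau': array([ 3.01256323e-04, -4.40032625e+01, -1.76593852e+01,  6.33415324e-02,
        5.82923472e-02, -1.61487515e-04]), 'position': array([ 0.15869857, -0.60375577,  0.22159243]), 'tcp_rot': array([[ 9.67209161e-01,  2.53981095e-01, -2.06780923e-04],
       [ 2.53980950e-01, -9.67206871e-01,  2.13201039e-03],
       [ 3.41490405e-04, -2.11461840e-03, -9.99997706e-01]]), 'force': array([ 0.84371703, -0.04447443,  0.76534375]), 'moment': array([-0.03770391, -0.02214826, -0.01694255]), 'grasp_force': 0.0, 'opening': 1.0040970017025317}
scene {'fx': 470.629881772758, 'fy': 470.629881772758, 'cx': 317.81604613195054, 'cy': 242.06853295374157, 'R': array([[-0.57180873,  0.82029928, -0.0119942 ],
       [ 0.647648  ,  0.4423874 , -0.62035914],
       [-0.50357407, -0.36249479, -0.78422616]]), 't': array([ 0.21902294, -0.34511603,  1.43775617])}
side {'fx': 501.5772635039035, 'fy': 501.5772635039035, 'cx': 323.558424201979, 'cy': 243.60397799133057, 'R': array([[-0.95578349, -0.29388857, -0.01036513],
       [-0.16825603,  0.57542944, -0.80035671],
       [ 0.24118009, -0.76322373, -0.59943448]]), 't': array([0.49585101, 0.09102958, 1.36075909])}
{'fx': 422.92756963967105, 'fy': 422.92756963967105, 'cx': 321.39604701937446, 'cy': 234.60467802688126, 'tool_from_camera': array([[-3.71023159e-04, -9.54925282e-01, -2.96846035e-01,
         8.13701124e-02],
       [ 9.99999879e-01, -4.50055956e-04,  1.97902915e-04,
         8.02928929e-04],
       [-3.22579823e-04, -2.96845926e-01,  9.54925333e-01,
        -1.61324500e-01],
       [ 0.00000000e+00,  0.00000000e+00,  0.00000000e+00,
         1.00000000e+00]])}
```

View pics/scene0.png

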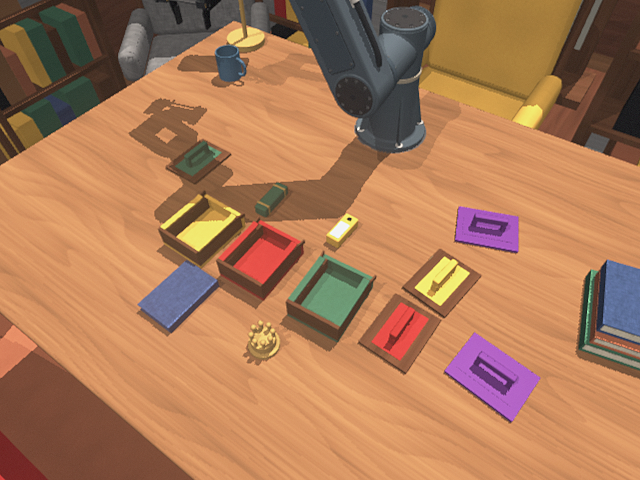

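View pics/side0.png

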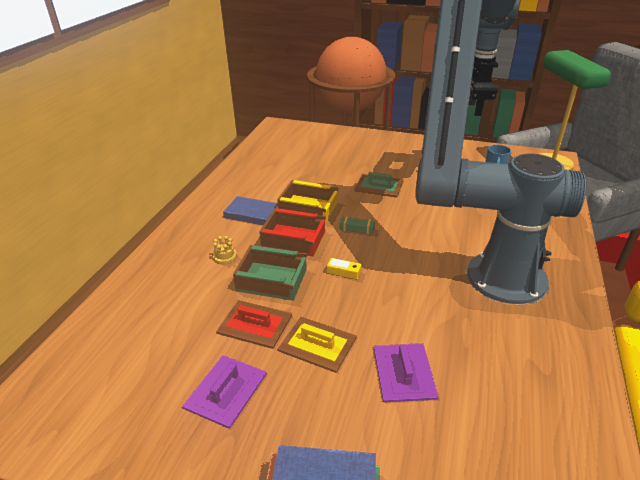

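The scene picture shows the yellow case at (200,228), red at (260,258) and green at (330,298). The lids are green (198,160), red (400,330) and yellow (442,282). The weight is at (271,199) and the light at (342,230), and I see no spectacle case. The purple lid look-alikes at (488,228) and (492,375) are to be left alone.

```bash
cat > h.py <<'E'
import numpy as np, cv2
from rig import readout, viewer
HUE={'red':((0,7),(173,180)),'yellow':((23,35),),'green':((60,95),),'purple':((130,160),)}
def cloud(n,p,d,pose=None):
    c=viewer.camera_info(n); v,u=np.nonzero(d>0); z=d[v,u].astype(float)
    X=np.c_[(u-c['cx'])/c['fx']*z,(v-c['cy'])/c['fy']*z,z]
    if n=='wrist':
        T=c['tool_from_camera']; X=X@T[:3,:3].T+T[:3,3]; X=X@pose[1].T+pose[0]
    else: X=(X-c['t'])@c['R']
    hsv=cv2.cvtColor(p,cv2.COLOR_RGB2HSV)[v,u]
    return X,hsv,np.c_[u,v]
def hue(hsv,name,smin=110,vmin=30):
    h=hsv[:,0]; m=np.zeros(len(h),bool)
    for a,b in HUE[name]: m|=(h>=a)&(h<=b)
    return m&(hsv[:,1]>=smin)&(hsv[:,2]>=vmin)
def look(n,save=None):
    s=readout.read_state(); p,d=viewer.capture(n)
    if save: cv2.imwrite(f'pics/{save}.png',p[...,::-1])
    return cloud(n,p,d,(s['position'],s['tcp_rot']))
def rect(xy):
    (cx,cy),(w,h),a=cv2.minAreaRect(xy.astype(np.float32))
    if w<h: w,h,a=h,w,a+90
    a=(a+90)%180-90
    return np.round([cx,cy,w,h],4),round(a,1)
def comps(xy,res=.004,minpts=40):
    o=xy.min(0)-.02; ij=((xy-o)/res).astype(int); g=np.zeros(ij.max(0)+6,np.uint8); g[ij[:,0],ij[:,1]]=1
    g=cv2.dilate(g,np.ones((3,3),np.uint8)); k,l=cv2.connectedComponents(g); L=l[ij[:,0],ij[:,1]]
    return [np.nonzero(L==i)[0] for i in range(1,k) if (L==i).sum()>=minpts]
E
python3 - <<'E'
from h import *
for n in ('scene','side'):
    z=np.load(f'/tmp/{n}0.npz'); X,hs,uv=cloud(n,z['p'],z['d'])
    W=(X[:,0]>.1)&(X[:,0]<1.1)&(abs(X[:,1])<.9)
    t=W&(abs(X[:,2])<.015); print(n,'table',np.median(X[t,2]),X[t,2].std())
    for c,sm in (('red',150),('yellow',150),('green',60),('purple',100)):
        m=hue(hs,c,sm)&W&(X[:,2]>.003)&(X[:,2]<.08)
        P=X[m]
        for i in comps(P[:,:2]):
            print(c,len(i),rect(P[i,:2]),'z',np.round(np.percentile(P[i,2],[5,50,95]),3))
    m=W&(X[:,2]>.004)&(X[:,2]<.08); P=X[m]
    for i in comps(P[:,:2],minpts=150): print('  any',len(i),rect(P[i,:2]),'z95',round(np.percentile(P[i,2],95),3))
E
```

```text
scene table 0.0011926016138226734 0.0031715791287191563
red 1742 (array([0.5873, 0.3567, 0.126 , 0.0719]), -2.2) z [0.007 0.01  0.05 ]
red 2479 (array([0.6165, 0.0008, 0.1624, 0.1339]), 1.3) z [0.008 0.013 0.063]
yellow 92 (array([ 0.6218, -0.1798,  0.169 ,  0.1026]), -55.7) z [0.008 0.044 0.063]
green 811 (array([0.3055, 0.716 , 0.2022, 0.1141]), 11.8) z [0.005 0.029 0.033]
green 55 (array([ 0.3902, -0.3724,  0.0469,  0.0282]), -89.5) z [0.007 0.009 0.023]
green 2310 (array([0.6094, 0.1926, 0.1606, 0.1275]), 3.2) z [0.009 0.012 0.062]
purple 2165 (array([0.2137, 0.3976, 0.1487, 0.1255]), -69.8) z [0.006 0.009 0.048]
purple 4185 (array([0.569 , 0.5552, 0.1495, 0.1208]), 82.2) z [0.007 0.01  0.048]
  any 36427 (array([0.6535, 0.1424, 1.3884, 0.7326]), -58.7) z95 0.061
  any 1571 (array([ 0.4353, -0.3823,  0.2989,  0.199 ]), -1.4) z95 0.048
  any 618 (array([0.4489, 0.1126, 0.1262, 0.0538]), -4.0) z95 0.034
side table 0.0004691224691078215 0.0032202122751367763
red 942 (array([ 0.6111, -0.0014,  0.159 ,  0.1383]), 1.1) z [0.008 0.039 0.062]
red 1110 (array([0.5862, 0.3572, 0.1215, 0.07
[... 765 characters left out ...]
47]
  any 2965 (array([0.2114, 0.3787, 0.2136, 0.148 ]), -83.3) z95 0.047
  any 7721 (array([0.513 , 0.2886, 0.3925, 0.3339]), -6.7) z95 0.059
  any 888 (array([ 0.4569, -0.3751,  0.235 ,  0.2   ]), -10.2) z95 0.047
  any 459 (array([ 0.4355, -0.0918,  0.1349,  0.085 ]), 6.7) z95 0.033
  any 524 (array([0.4313, 0.1089, 0.1034, 0.0607]), 1.8) z95 0.033
  any 161 (array([0.3987, 0.7099, 0.0508, 0.026 ]), 88.6) z95 0.057
  any 2683 (array([ 0.6963, -0.1397,  0.4613,  0.1951]), 20.5) z95 0.061
  any 2313 (array([0.6027, 0.0161, 0.1865, 0.1705]), 2.8) z95 0.061
  any 3233 (array([0.5793, 0.566 , 0.1924, 0.1717]), -83.8) z95 0.047
  any 509 (array([0.7752, 0.143 , 0.0853, 0.0749]), 22.0) z95 0.059
```

```bash
cat >> h.py <<'E'
from scipy.spatial.transform import Rotation as R
def tgt(x,y,z,yaw):
    "row for TCP at x,y,z, tool down, tool x axis at yaw deg in world"
    s=readout.read_state(); A=s['tcp_rot']; c,k=np.cos(np.radians(yaw)),np.sin(np.radians(yaw))
    B=np.array([[c,k,0],[k,-c,0],[0,0,-1.]])
    d=A.T@(np.array([x,y,z])-s['position']); r=R.from_matrix(A.T@B).as_rotvec(degrees=True)
    dist=np.linalg.norm(d); print((x,y,z,yaw),np.round(np.r_[d/.25,r/90],4).tolist(),'mm',round(dist*1000),'deg',round(np.linalg.norm(r),1),'rows>=',int(np.ceil(max(dist/.05,np.linalg.norm(r)/8.59))))
E
python3 -c "
from h import *
tgt(.35,-.302,.3,3)
"
```

```text
(0.35, -0.302, 0.3, 3) [1.0467, -0.9739, -0.3111, -0.0013, -0.0001, 0.1301] mm 366 deg 11.7 rows>= 8
```

{"name": "send_rows", "arguments": {"moves": [[0.5,-0.5,-0.31,0,0,0.13],[1,-0.97,-0.31,0,0,0.13],[1,-0.97,-0.31,0,0,0.13],[1,-0.97,-0.31,0,0,0.13],[1,-0.97,-0.31,0,0,0.13],[1,-0.97,-0.31,0,0,0.13],[1,-0.97,-0.31,0,0,0.13],[1,-0.97,-0.31,0,0,0.13],[1,-0.97,-0.31,0,0,0.13],[1,-0.97,-0.31,0,0,0.13]]}}

```text
time_s: 1.1
position: [0.3387, -0.3073, 0.2998]
tcp_rot: [[0.999, 0.053, -0.0], [0.053, -0.999, -0.001], [-0.001, 0.001, -1.0]]
force: [0.3, -0.5, -0.6]
opening: 1.0
grasp_force: 0.0
```

```bash
python3 -c "
from h import *
X,hs,uv=look('wrist','w1'); np.savez('/tmp/w1.npz',X=X,hs=hs,uv=uv)
tgt(.55,-.03,.33,0)
"
```

```text
(0.55, -0.03, 0.33, 0) [0.902, -1.0656, -0.1221, 0.0001, 0.0004, 0.0327] mm 350 deg 2.9 rows>= 8
```

View pics/w1.png

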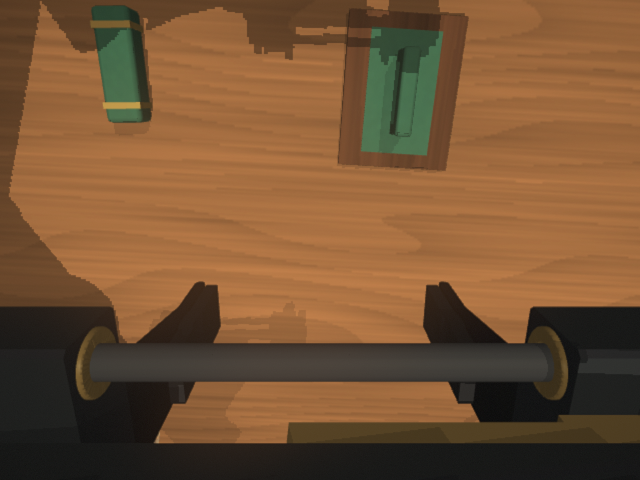

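The wrist view shows the weight at (122,65) and the green lid at (403,92) with its handle along x. Both are what they should be.

```bash
cat >> h.py <<'E'
def objs(X,hs,win=None,cols=(('red',150),('yellow',130),('green',60))):
    W=(X[:,0]>.25)&(X[:,0]<.85)&(abs(X[:,1])<.65)
    if win: W=(X[:,0]>win[0])&(X[:,0]<win[1])&(X[:,1]>win[2])&(X[:,1]<win[3])
    for c,sm in cols:
        m=hue(hs,c,sm)&W&(X[:,2]>.004)&(X[:,2]<.12)
        P=X[m]
        if len(P)<50: continue
        for i in comps(P[:,:2],minpts=100):
            Q=P[i]; zt=np.percentile(Q[:,2],97); T=Q[Q[:,2]>zt-.008]
            print(c,len(i),rect(Q[:,:2]),'z',np.round(np.percentile(Q[:,2],[5,50,97]),3),'top',len(T),rect(T[:,:2]))
E
python3 -c "
from h import *
z=np.load('/tmp/w1.npz'); objs(z['X'],z['hs'])"
```

```text
green 7716 (array([ 0.4336, -0.3835,  0.1188,  0.0691]), -0.6) z [0.007 0.008 0.048] top 1445 (array([ 0.4339, -0.3837,  0.0798,  0.016 ]), -0.7)
green 3318 (array([ 0.4449, -0.1084,  0.1017,  0.0348]), 3.3) z [0.027 0.029 0.031] top 3272 (array([ 0.4449, -0.1083,  0.1017,  0.0347]), 3.3)
```

{"name": "send_rows", "arguments": {"moves": [[0.9,-1,-0.12,0,0,0.033],[0.9,-1,-0.12,0,0,0.033],[0.9,-1,-0.12,0,0,0.033],[0.9,-1,-0.12,0,0,0.033],[0.9,-1,-0.12,0,0,0.033],[0.9,-1,-0.12,0,0,0.033],[0.9,-1,-0.12,0,0,0.033],[0.9,-1,-0.12,0,0,0.033],[0.9,-1,-0.12,0,0,0.033],[0.9,-1,-0.12,0,0,0.033]]}}

```text
time_s: 2.15
position: [0.5498, -0.0468, 0.3292]
tcp_rot: [[1.0, -0.002, -0.002], [-0.002, -1.0, -0.0], [-0.002, 0.0, -1.0]]
force: [0.2, -0.3, 0.3]
opening: 0.999
grasp_force: 0.0
```

```bash
python3 -c "
from h import *
X,hs,uv=look('wrist','w2'); np.savez('/tmp/w2.npz',X=X,hs=hs,uv=uv)
objs(X,hs)
"
```

```text
red 18281 (array([ 0.6098, -0.0018,  0.1523,  0.1283]), 1.4) z [0.008 0.01  0.06 ] top 4368 (array([ 0.621 , -0.0015,  0.1296,  0.1283]), 1.4)
yellow 688 (array([0.4307, 0.3411, 0.0891, 0.0167]), -12.3) z [0.006 0.008 0.009] top 688 (array([0.4307, 0.3411, 0.0891, 0.0167]), -12.3)
yellow 184 (array([0.4506, 0.0893, 0.0484, 0.0162]), 16.0) z [0.027 0.029 0.031] top 184 (array([0.4506, 0.0893, 0.0484, 0.0162]), 16.0)
yellow 15326 (array([ 0.6213, -0.1773,  0.1522,  0.1287]), -1.0) z [0.008 0.01  0.06 ] top 4014 (array([ 0.6244, -0.1773,  0.1449,  0.1296]), -0.4)
green 4662 (array([ 0.4397, -0.383 ,  0.1083,  0.0701]), -1.2) z [0.007 0.009 0.048] top 948 (array([ 0.4386, -0.382 ,  0.0712,  0.0165]), -1.6)
green 13880 (array([0.6041, 0.1901, 0.1512, 0.1296]), 3.6) z [0.008 0.01  0.06 ] top 4345 (array([0.6143, 0.1909, 0.1298, 0.1293]), -86.7)
```

View pics/w2.png

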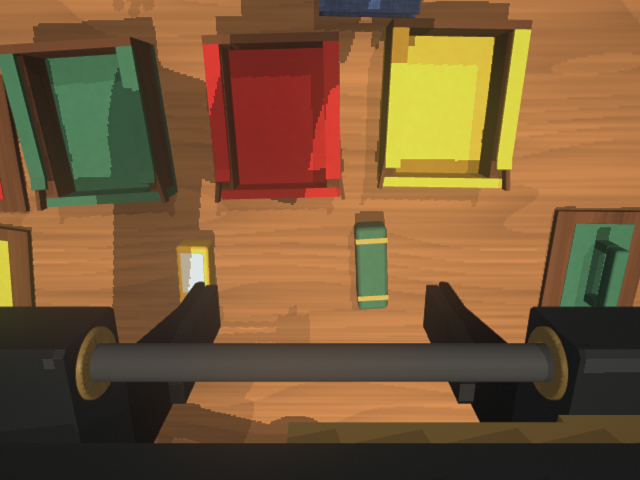

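The wrist view shows all three cases empty: green (100,115), red (277,115), yellow (455,105). The weight is at (371,265) and the light at (194,268). The coloured length of 152 mm and the heights of 10 and 60 mm match the description. I pick the weight first.

```bash
python3 -c "
from h import *
tgt(.445,-.108,.11,3.3); tgt(.445,-.108,.010,3.3)
"
```

```text
(0.445, -0.108, 0.11, 3.3) [-0.417, 0.2457, 0.8785, 0.0, 0.001, -0.0379] mm 251 deg 3.4 rows>= 6
(0.445, -0.108, 0.01, 3.3) [-0.4163, 0.2457, 1.2785, 0.0, 0.001, -0.0379] mm 342 deg 3.4 rows>= 7
```

{"name": "send_rows", "arguments": {"moves": [[-0.417,0.246,0.878,0,0.001,-0.038],[-0.417,0.246,0.878,0,0.001,-0.038],[-0.417,0.246,0.878,0,0.001,-0.038],[-0.417,0.246,0.878,0,0.001,-0.038],[-0.417,0.246,0.878,0,0.001,-0.038],[-0.417,0.246,0.878,0,0.001,-0.038],[-0.417,0.246,0.878,0,0.001,-0.038],[-0.417,0.246,0.878,0,0.001,-0.038],[-0.417,0.246,0.878,0,0.001,-0.038],[-0.417,0.246,0.878,0,0.001,-0.038]], "grip": 1}}

```text
time_s: 3.2
position: [0.448, -0.1069, 0.112]
tcp_rot: [[0.998, 0.061, 0.005], [0.061, -0.998, -0.002], [0.005, 0.002, -1.0]]
force: [0.0, -0.0, 0.6]
opening: 1.004
grasp_force: 0.0
```

```bash
python3 -c "
from h import *
X,hs,uv=look('wrist'); objs(X,hs)
tgt(.445,-.108,.010,3.3)
"
```

```text
red 17309 (array([ 0.5553, -0.0045,  0.1332,  0.0487]), -86.2) z [0.008 0.01  0.06 ] top 1433 (array([ 0.5517, -0.0101,  0.1153,  0.038 ]), -87.5)
yellow 110 (array([ 0.4071, -0.1089,  0.0345,  0.005 ]), -86.6) z [0.028 0.029 0.03 ] top 110 (array([ 0.4071, -0.1089,  0.0345,  0.005 ]), -86.6)
yellow 5308 (array([ 0.5687, -0.202 ,  0.0781,  0.0487]), 89.8) z [0.008 0.021 0.061] top 1241 (array([ 0.5748, -0.2329,  0.0168,  0.0163]), -87.7)
green 4423 (array([ 0.4412, -0.108 ,  0.0943,  0.0298]), 2.0) z [0.028 0.029 0.03 ] top 4423 (array([ 0.4412, -0.108 ,  0.0943,  0.0298]), 2.0)
(0.445, -0.108, 0.01, 3.3) [-0.0127, 0.004, 0.4071, 0.0011, -0.0029, 0.0025] mm 102 deg 0.4 rows>= 3
```

{"name": "send_rows", "arguments": {"moves": [[-0.013,0.004,0.2,0,-0.003,0],[-0.013,0.004,0.35,0,-0.003,0],[-0.013,0.004,0.405,0,-0.003,0],[-0.013,0.004,0.405,0,-0.003,0],[-0.013,0.004,0.405,0,-0.003,0]]}}

```text
time_s: 3.75
position: [0.4439, -0.1077, 0.0097]
tcp_rot: [[0.998, 0.061, -0.002], [0.061, -0.998, -0.001], [-0.002, 0.0, -1.0]]
force: [0.4, -0.1, 0.3]
opening: 0.997
grasp_force: 0.0
```

{"name": "send_rows", "arguments": {"moves": [[0,0,0,0,0,0],[0,0,0,0,0,0],[0,0,0,0,0,0],[0,0,0,0,0,0],[0,0,0,0,0,0],[0,0,0,0,0,0],[0,0,0,0,0,0],[0,0,0,0,0,0]], "grip": 0}}

```text
time_s: 4.55
position: [0.443, -0.1074, 0.0093]
tcp_rot: [[0.998, 0.06, -0.004], [0.06, -0.998, 0.0], [-0.004, -0.001, -1.0]]
force: [0.4, 0.9, 1.5]
opening: 0.412
grasp_force: 30.0
```

{"name": "send_rows", "arguments": {"moves": [[0,0,-0.15,0,0,0],[0,0,-0.3,0,0,0],[0,0,-0.45,0,0,0],[0,0,-0.6,0,0,0],[0,0,-0.6,0,0,0],[0,0,-0.6,0,0,0]]}}

```text
time_s: 5.15
position: [0.4433, -0.1075, 0.1592]
tcp_rot: [[0.998, 0.061, -0.003], [0.061, -0.998, -0.0], [-0.003, 0.0, -1.0]]
force: [-0.2, -0.7, -4.9]
opening: 0.406
grasp_force: 30.0
```

```bash
python3 -c "
from h import *
tgt(.608,.1904,.16,3.4)
"
```

```text
(0.608, 0.1904, 0.16, 3.4) [0.7296, -1.1495, -0.0057, 0.0002, 0.002, 0.0008] mm 340 deg 0.2 rows>= 7
```

{"name": "send_rows", "arguments": {"moves": [[0.15,-0.2,0,0,0,0],[0.3,-0.4,0,0,0,0],[0.4,-0.55,0,0,0,0],[0.5,-0.7,0,0,0,0],[0.6,-0.85,0,0,0.002,0],[0.73,-1,0,0,0.002,0],[0.73,-1,0,0,0.002,0],[0.73,-1,0,0,0.002,0],[0.73,-1,0,0,0.002,0]]}}

```text
time_s: 6.05
position: [0.6081, 0.152, 0.1558]
tcp_rot: [[0.998, 0.061, -0.007], [0.061, -0.998, -0.001], [-0.007, 0.001, -1.0]]
force: [0.1, -0.9, -4.3]
opening: 0.409
grasp_force: 30.0
```

```bash
python3 -c "
from h import *
tgt(.606,.1904,.023,3.4);tgt(.606,.1904,.16,3.4)
"
```

```text
(0.606, 0.1904, 0.023, 3.4) [0.0045, -0.1544, 0.5311, 0.0006, 0.0045, 0.0008] mm 138 deg 0.4 rows>= 3
(0.606, 0.1904, 0.16, 3.4) [0.0006, -0.1539, -0.0169, 0.0006, 0.0045, 0.0008] mm 39 deg 0.4 rows>= 1
```

{"name": "send_rows", "arguments": {"moves": [[0.001,-0.154,0,0,0.0045,0],[0.001,-0.154,0,0,0.0045,0],[0.001,-0.154,0,0,0.0045,0],[0.001,-0.154,0.15,0,0.0045,0],[0.001,-0.154,0.3,0,0.0045,0],[0.002,-0.154,0.4,0,0.0045,0],[0.003,-0.154,0.47,0,0.0045,0],[0.004,-0.154,0.5,0,0.0045,0],[0.004,-0.154,0.525,0,0.0045,0],[0.004,-0.154,0.53,0,0.0045,0],[0.004,-0.154,0.53,0,0.0045,0]]}}

```text
time_s: 7.15
position: [0.6101, 0.1911, 0.027]
tcp_rot: [[0.998, 0.06, 0.008], [0.06, -0.998, 0.0], [0.008, 0.0, -1.0]]
force: [0.0, -0.1, -4.8]
opening: 0.412
grasp_force: 30.0
```

{"name": "send_rows", "arguments": {"moves": [[0,0,0,0,0,0],[0,0,0,0,0,0],[0,0,0,0,0,0],[0,0,0,0,0,0],[0,0,-0.15,0,0,0],[0,0,-0.3,0,0,0],[0,0,-0.45,0,0,0],[0,0,-0.6,0,0,0],[0,0,-0.6,0,0,0]], "grip": 0.58}}

```text
time_s: 8.05
position: [0.6126, 0.1921, 0.1829]
tcp_rot: [[0.998, 0.061, 0.02], [0.061, -0.998, 0.002], [0.02, -0.001, -1.0]]
force: [-0.3, 0.0, 0.1]
opening: 0.58
grasp_force: 0.0
```

```bash
python3 -c "
from h import *
X,hs,uv=look('wrist'); objs(X,hs)
X,hs,uv=look('side'); objs(X,hs)
tgt(.38,.109,.19,0)
"
```

```text
red 11967 (array([0.5858, 0.3556, 0.1215, 0.0725]), -2.5) z [0.007 0.008 0.048] top 2506 (array([0.5869, 0.3547, 0.0797, 0.0167]), -2.1)
red 22338 (array([ 0.6128, -0.0012,  0.1596,  0.1289]), 1.5) z [0.008 0.01  0.06 ] top 4421 (array([0.6234, 0.0245, 0.1235, 0.0781]), 1.3)
yellow 218 (array([0.4498, 0.1196, 0.0419, 0.0051]), -1.8) z [0.027 0.028 0.03 ] top 218 (array([0.4498, 0.1196, 0.0419, 0.0051]), -1.8)
green 22741 (array([0.6032, 0.186 , 0.1513, 0.1188]), 3.5) z [0.008 0.01  0.06 ] top 2358 (array([0.623 , 0.1873, 0.1188, 0.1124]), -86.9)
red 935 (array([6.123e-01, 3.000e-04, 1.598e-01, 1.370e-01]), 1.9) z [0.008 0.036 0.063] top 345 (array([0.6168, 0.0013, 0.1417, 0.1308]), -84.5)
red 1112 (array([0.5858, 0.3546, 0.1217, 0.0773]), -2.0) z [0.006 0.01  0.049] top 199 (array([0.5864, 0.3584, 0.0804, 0.0201]), -1.6)
yellow 806 (array([0.4198, 0.3746, 0.1201, 0.0722]), -8.1) z [0.006 0.009 0.049] top 162 (array([0.4188, 0.3744, 0.078 , 0.0165]), -7.7)
yellow 139 (array([0.4283, 0.1073, 0.0869, 0.0407]), 3.8) z [0.027 0.03  0.033] top 137 (array([0.4283, 0.1073, 0.0869, 0.0407]), 3.8)
yellow 432 (array([ 0.6218, -0.1753,  0.1546,  0.1353]), -0.2) z [0.009 0.047 0.064] top 212 (array([ 0.633 , -0.1754,  0.1353,  0.1322]), 89.8)
green 113 (array([ 0.4341, -0.3793,  0.1144,  0.0644]), 0.3) z [0.006 0.01  0.052] top 21 (array([ 0.4329, -0.3794,  0.0733,  0.0138]), 0.6)
(0.38, 0.109, 0.19, 0) [-0.9335, 0.2738, -0.0586, -0.0003, -0.0063, 0.0386] mm 244 deg 3.5 rows>= 5
```

{"name": "send_rows", "arguments": {"moves": [[-0.2,0.06,-0.06,0,-0.006,0.03],[-0.4,0.12,-0.06,0,-0.006,0.039],[-0.6,0.18,-0.06,0,-0.006,0.039],[-0.8,0.24,-0.06,0,-0.006,0.039],[-0.933,0.274,-0.06,0,-0.006,0.039],[-0.933,0.274,-0.06,0,-0.006,0.039],[-0.933,0.274,-0.06,0,-0.006,0.039],[-0.933,0.274,-0.06,0,-0.006,0.039]], "grip": 1}}

```text
time_s: 8.95
position: [0.3813, 0.1089, 0.1894]
tcp_rot: [[1.0, -0.001, -0.001], [-0.001, -1.0, 0.0], [-0.001, -0.0, -1.0]]
force: [0.8, -0.6, -0.5]
opening: 0.998
grasp_force: 0.0
```

```bash
python3 -c "
from h import *
X,hs,uv=look('wrist','w3'); objs(X,hs)
m=(X[:,0]>.36)&(X[:,0]<.5)&(X[:,1]>.06)&(X[:,1]<.17)&(X[:,2]>.02)&(X[:,2]<.04); print('light top any colour',rect(X[m,:2]))
m=(X[:,0]>.55)&(X[:,0]<.67)&(X[:,1]>.14)&(X[:,1]<.24)&(X[:,2]>.03)&(X[:,2]<.046); print('weight in case',m.sum(),rect(X[m,:2]),np.median(X[m,2]))
tgt(.43,.109,.012,2)
"
```

```text
red 365 (array([0.5332, 0.0027, 0.1155, 0.002 ]), -89.5) z [0.004 0.009 0.016] top 207 (array([0.5328, 0.0151, 0.0906, 0.002 ]), -90.0)
red 393 (array([0.5298, 0.3324, 0.0206, 0.0097]), 89.0) z [0.007 0.008 0.009] top 393 (array([0.5298, 0.3324, 0.0206, 0.0097]), 89.0)
yellow 5226 (array([0.416 , 0.3546, 0.1216, 0.0353]), -9.4) z [0.007 0.008 0.009] top 5226 (array([0.416 , 0.3546, 0.1216, 0.0353]), -9.4)
yellow 2163 (array([0.4278, 0.1045, 0.0858, 0.0342]), -1.8) z [0.028 0.029 0.03 ] top 2163 (array([0.4278, 0.1045, 0.0858, 0.0342]), -1.8)
green 1438 (array([0.5269, 0.2021, 0.0944, 0.0035]), -88.2) z [0.007 0.031 0.044] top 500 (array([0.5265, 0.2112, 0.0763, 0.0035]), -88.4)
light top any colour (array([0.4286, 0.1044, 0.0902, 0.038 ]), -1.7)
weight in case 0 (array([0., 0., 0., 0.]), 0.0) nan
(0.43, 0.109, 0.012, 2) [0.1945, -0.0003, 0.7096, -0.0001, 0.0006, -0.0227] mm 184 deg 2.0 rows>= 4
  return _methods._mean(a, axis=axis, dtype=dtype,
  ret = ret.dtype.type(ret / rcount)
```

View pics/w3.png

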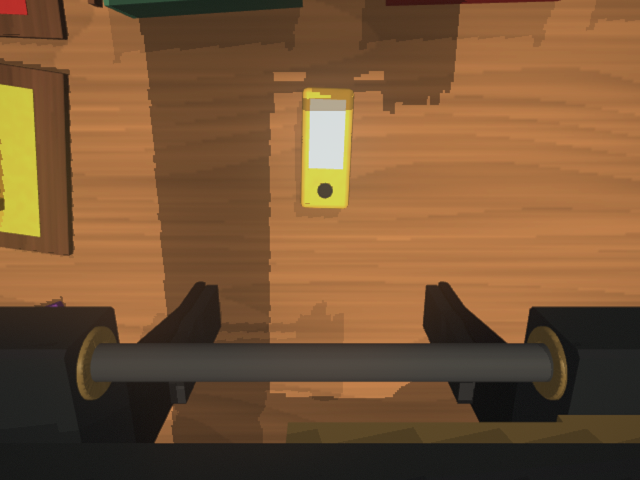

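The wrist view shows the light alone at (327,148), and its outline measures 90 x 38 mm as specified.

{"name": "send_rows", "arguments": {"moves": [[0.189,0.018,0.1,0,0,0.019],[0.189,0.018,0.3,0,0,0.019],[0.189,0.018,0.48,0,0,0.019],[0.189,0.018,0.62,0,0,0.019],[0.189,0.018,0.7,0,0,0.019],[0.189,0.018,0.712,0,0,0.019],[0.189,0.018,0.712,0,0,0.019]], "grip": 1}}

```text
time_s: 9.7
position: [0.4272, 0.1045, 0.0106]
tcp_rot: [[1.0, -0.03, -0.003], [-0.03, -1.0, 0.0], [-0.003, -0.0, -1.0]]
force: [-0.2, -0.3, 0.2]
opening: 1.002
grasp_force: 0.0
```

{"name": "send_rows", "arguments": {"moves": [[0,0,0,0,0,0],[0,0,0,0,0,0],[0,0,0,0,0,0],[0,0,0,0,0,0],[0,0,0,0,0,0],[0,0,0,0,0,0],[0,0,0,0,0,0],[0,0,0,0,0,0]], "grip": 0}}

```text
time_s: 10.5
position: [0.4265, 0.1043, 0.0115]
tcp_rot: [[1.0, -0.031, -0.002], [-0.031, -1.0, 0.0], [-0.002, -0.0, -1.0]]
force: [0.1, 0.1, 2.0]
opening: 0.435
grasp_force: 30.0
```

{"name": "send_rows", "arguments": {"moves": [[0,0,-0.15,0,0,0],[0,0,-0.3,0,0,0],[0,0,-0.45,0,0,0],[0,0,-0.6,0,0,0],[0,0,-0.6,0,0,0],[0,0,-0.6,0,0,0]]}}

```text
time_s: 11.1
position: [0.4268, 0.1043, 0.1618]
tcp_rot: [[1.0, -0.031, -0.001], [-0.031, -1.0, 0.0], [-0.001, -0.0, -1.0]]
force: [-0.6, 0.6, -1.7]
opening: 0.436
grasp_force: 30.0
```

```bash
python3 -c "
from h import *
tgt(.625,-.1774,.16,-.7)
"
```

```text
(0.625, -0.1774, 0.16, -0.7) [0.8271, 1.102, 0.0063, -0.0, 0.0007, -0.0117] mm 344 deg 1.1 rows>= 7
```

{"name": "send_rows", "arguments": {"moves": [[0.15,0.2,0,0,0,-0.012],[0.3,0.4,0,0,0,-0.012],[0.45,0.55,0,0,0,-0.012],[0.6,0.7,0,0,0,-0.012],[0.75,0.85,0,0,0,-0.012],[0.827,1,0,0,0,-0.012],[0.827,1,0,0,0,-0.012],[0.827,1,0,0,0,-0.012],[0.827,1,0,0,0,-0.012]]}}

```text
time_s: 12.0
position: [0.6238, -0.1515, 0.1577]
tcp_rot: [[1.0, -0.013, -0.008], [-0.013, -1.0, 0.003], [-0.008, -0.003, -1.0]]
force: [-0.3, 1.4, -1.9]
opening: 0.434
grasp_force: 30.0
```

```bash
python3 -c "
from h import *
tgt(.623,-.1774,.16,-.7);tgt(.623,-.1774,.025,-.7)
"
```

```text
(0.623, -0.1774, 0.16, -0.7) [-0.002, 0.1035, -0.0096, -0.0019, 0.0054, -0.0005] mm 26 deg 0.5 rows>= 1
(0.623, -0.1774, 0.025, -0.7) [0.0026, 0.1052, 0.5304, -0.0019, 0.0054, -0.0005] mm 135 deg 0.5 rows>= 3
```

{"name": "send_rows", "arguments": {"moves": [[-0.002,0.104,0,0,0.005,0],[-0.002,0.104,0,0,0.005,0],[-0.002,0.104,0.05,0,0.005,0],[-0.002,0.104,0.2,0,0.005,0],[-0.002,0.105,0.34,0,0.005,0],[0,0.105,0.43,0,0.005,0],[0.001,0.105,0.49,0,0.005,0],[0.002,0.105,0.52,0,0.005,0],[0.002,0.105,0.535,0,0.005,0],[0.002,0.105,0.535,0,0.005,0],[0.002,0.105,0.535,0,0.005,0]]}}

```text
time_s: 13.1
position: [0.6265, -0.1784, 0.0283]
tcp_rot: [[1.0, -0.012, 0.008], [-0.012, -1.0, -0.001], [0.008, 0.001, -1.0]]
force: [0.4, -0.2, -1.6]
opening: 0.435
grasp_force: 30.0
```

{"name": "send_rows", "arguments": {"moves": [[0,0,0,0,0,0],[0,0,0,0,0,0],[0,0,0,0,0,0],[0,0,0,0,0,0],[0,0,-0.15,0,0,0],[0,0,-0.3,0,0,0],[0,0,-0.45,0,0,0],[0,0,-0.6,0,0,0],[0,0,-0.75,0,0,0],[0,0,-0.75,0,0,0]], "grip": 0.6}}

```text
time_s: 14.1
position: [0.6283, -0.1798, 0.2215]
tcp_rot: [[1.0, -0.012, 0.018], [-0.012, -1.0, -0.006], [0.018, 0.005, -1.0]]
force: [0.1, -0.5, -0.3]
opening: 0.598
grasp_force: 0.0
```

```bash
python3 -c "
from h import *
tgt(.38,-.33,.2,0)
"
```

```text
(0.38, -0.33, 0.2, 0) [-0.9875, 0.6121, 0.0721, 0.0036, -0.0112, -0.0075] mm 291 deg 1.3 rows>= 6
```

{"name": "send_rows", "arguments": {"moves": [[-0.16,0.1,0.07,0.003,-0.011,-0.007],[-0.32,0.2,0.07,0.003,-0.011,-0.007],[-0.5,0.3,0.07,0.003,-0.011,-0.007],[-0.65,0.4,0.07,0.003,-0.011,-0.007],[-0.8,0.5,0.07,0.003,-0.011,-0.007],[-0.98,0.61,0.07,0.003,-0.011,-0.007],[-0.98,0.61,0.07,0.003,-0.011,-0.007],[-0.98,0.61,0.07,0.003,-0.011,-0.007],[-0.98,0.61,0.07,0.003,-0.011,-0.007]], "grip": 1}}

```text
time_s: 15.0
position: [0.3785, -0.3273, 0.1956]
tcp_rot: [[1.0, -0.001, -0.011], [-0.001, -1.0, 0.005], [-0.011, -0.005, -1.0]]
force: [-0.2, -0.0, 0.3]
opening: 1.002
grasp_force: 0.0
```

```bash
python3 -c "
from h import *
print('WRIST');X,hs,uv=look('wrist'); objs(X,hs)
for n in ('scene','side'):
  X,hs,uv=look(n,n+'1'); print(n)
  objs(X,hs)
  for nm,cx,cy,a in (('green',.608,.1904,3.4),('yellow',.625,-.1774,-.7),('red',.6138,-.0017,1.4)):
    c,k=np.cos(np.radians(a)),np.sin(np.radians(a)); L=(X[:,:2]-[cx,cy])@np.array([[c,-k],[k,c]])
    m=(abs(L[:,0])<.066)&(abs(L[:,1])<.043)&(X[:,2]>.030)&(X[:,2]<.048)
    if m.sum()>20: print('in',nm,m.sum(),rect(L[m]),np.median(X[m,2]))
tgt(.4337,-.3837,.1,-.7);tgt(.4337,-.3837,.022,-.7)
"
python3 -c "
import cv2,numpy as np
a=cv2.imread('pics/scene1.png')[140:400,120:460]; b=cv2.imread('pics/side1.png')[150:410,180:520]
cv2.imwrite('pics/pair1.png',np.vstack([cv2.resize(x,(392,300)) for x in (a,b)]))"
```

```text
WRIST
green 12590 (array([ 0.4334, -0.3835,  0.1194,  0.0693]), -0.6) z [0.007 0.008 0.048] top 2433 (array([ 0.4339, -0.3836,  0.0797,  0.0162]), -0.2)
scene
red 1737 (array([0.5866, 0.3566, 0.1262, 0.0726]), -2.4) z [0.007 0.01  0.05 ] top 284 (array([0.5898, 0.3568, 0.0812, 0.017 ]), -2.2)
red 2416 (array([6.162e-01, 2.000e-04, 1.637e-01, 1.324e-01]), 0.3) z [0.008 0.013 0.063] top 669 (array([ 0.6222, -0.    ,  0.1328,  0.1318]), 0.4)
yellow 1128 (array([0.417 , 0.3751, 0.1297, 0.0717]), -8.5) z [0.007 0.01  0.05 ] top 182 (array([0.4222, 0.3741, 0.0802, 0.0153]), -7.6)
yellow 266 (array([ 0.6509, -0.1991,  0.0953,  0.0835]), -1.2) z [0.01  0.06  0.063] top 161 (array([ 0.6559, -0.2324,  0.0839,  0.0171]), -1.2)
green 307 (array([ 0.4312, -0.3734,  0.1102,  0.0499]), -2.2) z [0.007 0.01  0.051] top 44 (array([ 0.4206, -0.3804,  0.0449,  0.0168]), 5.4)
green 2060 (array([0.6088, 0.192 , 0.1605, 0.1283]), 3.2) z [0.009 0.041 0.063] top 682 (array([0.6158, 0.1929, 0.1278, 0.1275]), 3.4)
in green 731 (array([-0.0036, -0.0084,  0.1264,  0.0578]), 1.8) 0.04050973244441837
in yellow 511
[... 585 characters left out ...]
 top 17 (array([ 0.4166, -0.3788,  0.0386,  0.0103]), -0.3)
green 422 (array([0.6035, 0.1842, 0.152 , 0.112 ]), 2.1) z [0.016 0.042 0.063] top 111 (array([0.6176, 0.1367, 0.1271, 0.0156]), 3.5)
green 126 (array([0.6119, 0.2481, 0.1269, 0.0148]), 3.3) z [0.058 0.06  0.064] top 126 (array([0.6119, 0.2481, 0.1269, 0.0148]), 3.3)
in green 401 (array([0.0019, 0.0026, 0.1057, 0.0448]), 2.0) 0.03960396244043804
in yellow 179 (array([-0.0059, -0.0108,  0.1176,  0.0633]), 0.9) 0.04039044145429609
(0.4337, -0.3837, 0.1, -0.7) [0.2226, 0.2295, 0.3791, -0.0031, 0.0074, 0.0087] mm 124 deg 1.1 rows>= 3
(0.4337, -0.3837, 0.022, -0.7) [0.2262, 0.2311, 0.6911, -0.0031, 0.0074, 0.0087] mm 191 deg 1.1 rows>= 4
```

View pics/pair1.png

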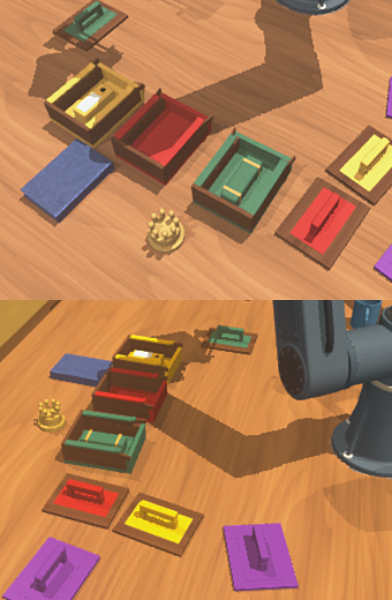

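Both items lie in their cases with tops at 40 mm, weight at crop (240,180) and light at (92,103). There is no spectacle case. Next is the green lid.

{"name": "send_rows", "arguments": {"moves": [[0.15,0.15,0.1,-0.003,0.007,0.006],[0.223,0.23,0.25,-0.003,0.007,0.006],[0.223,0.23,0.38,-0.003,0.007,0.006],[0.225,0.23,0.5,-0.003,0.007,0.006],[0.226,0.231,0.6,-0.003,0.007,0.006],[0.226,0.231,0.67,-0.003,0.007,0.006],[0.226,0.231,0.69,-0.003,0.007,0.006],[0.226,0.231,0.69,-0.003,0.007,0.006],[0.226,0.231,0.69,-0.003,0.007,0.006]], "grip": 1}}

```text
time_s: 16.05
position: [0.4334, -0.3849, 0.0232]
tcp_rot: [[1.0, -0.009, 0.0], [-0.009, -1.0, -0.001], [0.0, 0.001, -1.0]]
force: [0.7, -0.3, 0.3]
opening: 1.002
grasp_force: 0.0
```

{"name": "send_rows", "arguments": {"moves": [[0,0,0,0,0,0],[0,0,0,0,0,0],[0,0,0,0,0,0],[0,0,0,0,0,0],[0,0,0,0,0,0],[0,0,0,0,0,0],[0,0,0,0,0,0],[0,0,0,0,0,0],[0,0,0,0,0,0],[0,0,0,0,0,0]], "grip": 0}}

```text
time_s: 17.05
position: [0.4323, -0.3844, 0.0223]
tcp_rot: [[1.0, -0.01, -0.001], [-0.01, -1.0, 0.001], [-0.001, -0.001, -1.0]]
force: [-0.0, 0.9, -0.6]
opening: 0.182
grasp_force: 30.0
```

{"name": "send_rows", "arguments": {"moves": [[0,0,-0.1,0,0,0],[0,0,-0.2,0,0,0],[0,0,-0.35,0,0,0],[0,0,-0.5,0,0,0],[0,0,-0.6,0,0,0],[0,0,-0.6,0,0,0],[0,0,-0.6,0,0,0]]}}

```text
time_s: 17.75
position: [0.4323, -0.3844, 0.1722]
tcp_rot: [[1.0, -0.01, -0.001], [-0.01, -1.0, 0.0], [-0.001, -0.0, -1.0]]
force: [-0.3, -0.4, -1.1]
opening: 0.18
grasp_force: 30.0
```

```bash
cat >> h.py <<'E'
CASES={'green':(.608,.1904,3.4),'yellow':(.625,-.1774,-.7),'red':(.6138,-.0017,1.4)}
def incase(c,lx,ly,z,dyaw=0):
    cx,cy,a=CASES[c]; k,s=np.cos(np.radians(a)),np.sin(np.radians(a))
    tgt(round(cx+k*lx-s*ly,4),round(cy+s*lx+k*ly,4),z,a+dyaw)
E
python3 -c "
from h import *
tgt(.44,-.1,.17,0); incase('green',-.14,0,.17)
"
```

```text
(0.44, -0.1, 0.17, 0) [0.0193, -1.1379, 0.0091, -0.0001, 0.0005, -0.0065] mm 285 deg 0.6 rows>= 6
(np.float64(0.4682), np.float64(0.1821), 0.17, 3.4) [0.1206, -2.2674, 0.009, -0.0001, 0.0005, -0.0443] mm 568 deg 4.0 rows>= 12
```

{"name": "send_rows", "arguments": {"moves": [[0,-0.08,0,0,0,0],[0,-0.2,0,0,0,-0.01],[0,-0.33,0,0,0,-0.02],[0,-0.47,0,0,0,-0.03],[0,-0.61,0,0,0,-0.04],[0,-0.75,0,0,0,-0.044],[0,-0.88,0,0,0,-0.044],[0,-1,0,0,0,-0.044],[0,-1,0,0,0,-0.044],[0,-1,0,0,0,-0.044]]}}

```text
time_s: 18.75
position: [0.4343, -0.1339, 0.1711]
tcp_rot: [[0.998, 0.061, -0.003], [0.061, -0.998, 0.001], [-0.003, -0.001, -1.0]]
force: [-0.7, 0.2, -1.5]
opening: 0.182
grasp_force: 30.0
```

{"name": "send_rows", "arguments": {"moves": [[0,-0.08,0,0,0,0],[0,-0.2,0,0,0,0],[0.03,-0.33,0,0,0,0],[0.05,-0.47,0,0,0,0],[0.05,-0.61,0,0,0,0],[0.05,-0.75,0,0,0,0],[0.05,-0.88,0,0,0,0],[0.05,-1,0,0,0,0],[0.05,-1,0,0,0,0],[0.05,-1,0,0,0,0]]}}

```text
time_s: 19.75
position: [0.4333, 0.1151, 0.1719]
tcp_rot: [[0.998, 0.06, -0.001], [0.06, -0.998, -0.001], [-0.001, 0.0, -1.0]]
force: [0.5, -0.6, -1.5]
opening: 0.179
grasp_force: 30.0
```

```bash
python3 -c "
from h import *
incase('green',-.14,0,.17);incase('green',-.14,0,.069)
"
```

```text
(np.float64(0.4682), np.float64(0.1821), 0.17, 3.4) [0.1553, -0.2594, 0.0071, 0.0003, 0.0008, 0.0001] mm 76 deg 0.1 rows>= 2
(np.float64(0.4682), np.float64(0.1821), 0.069, 3.4) [0.1559, -0.2595, 0.4111, 0.0003, 0.0008, 0.0001] mm 128 deg 0.1 rows>= 3
```

{"name": "send_rows", "arguments": {"moves": [[0.05,-0.1,0,0,0,0],[0.1,-0.2,0.02,0,0,0],[0.15,-0.26,0.1,0,0,0],[0.155,-0.26,0.2,0,0,0],[0.155,-0.26,0.3,0,0,0],[0.155,-0.26,0.37,0,0,0],[0.155,-0.26,0.38,0,0,0],[0.155,-0.26,0.38,0,0,0],[0.155,-0.26,0.38,0,0,0]]}}

```text
time_s: 20.65
position: [0.4687, 0.1821, 0.0781]
tcp_rot: [[0.998, 0.058, 0.001], [0.058, -0.998, 0.0], [0.001, -0.0, -1.0]]
force: [0.1, -0.7, -0.7]
opening: 0.182
grasp_force: 30.0
```

```bash
python3 -c "
from h import *
incase('green',-.14,0,.0675)
X,hs,uv=look('wrist','w4'); objs(X,hs,(.4,.7,.1,.3),(('green',60),))
"
```

```text
(np.float64(0.4682), np.float64(0.1821), 0.0675, 3.4) [-0.0022, -0.0003, 0.0423, -0.0001, -0.0006, -0.0011] mm 11 deg 0.1 rows>= 1
green 55672 (array([0.5041, 0.1843, 0.1889, 0.1281]), 3.3) z [0.009 0.06  0.103] top 6796 (array([0.4709, 0.1828, 0.0793, 0.0353]), -10.7)
```

View pics/w4.png

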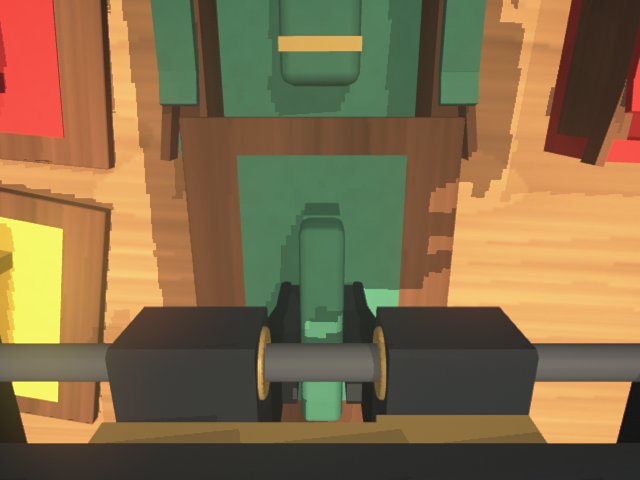

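The wrist view shows the lid's leading edge from (181,118) to (465,118), centred between the lips at (178,80) and (462,80). I lower it and slide it in.

{"name": "send_rows", "arguments": {"moves": [[0,0,0.02,0,0,0],[0,0,0.035,0,0,0],[0,0,0.042,0,0,0],[0,0,0.042,0,0,0]]}}

```text
time_s: 21.1
position: [0.4674, 0.1828, 0.0667]
tcp_rot: [[0.998, 0.059, -0.001], [0.059, -0.998, -0.0], [-0.001, -0.0, -1.0]]
force: [-0.5, -0.7, -1.4]
opening: 0.183
grasp_force: 30.0
```

{"name": "send_rows", "arguments": {"moves": [[0.02,0,0,0,0,0],[0.05,0,0,0,0,0],[0.08,0,0,0,0,0],[0.11,0,0,0,0,0],[0.14,0,0,0,0,0],[0.17,0,0,0,0,0],[0.2,0,0,0,0,0],[0.2,0,0,0,0,0]]}}

```text
time_s: 21.9
position: [0.5193, 0.1857, 0.067]
tcp_rot: [[0.998, 0.059, 0.001], [0.059, -0.998, 0.0], [0.001, -0.0, -1.0]]
force: [-0.3, -0.0, -2.2]
opening: 0.179
grasp_force: 30.0
```

```bash
python3 -c "
from h import *
s=readout.read_state(); print(s['force'],s['moment'])
incase('green',-.0044,0,.0665)
"
```

```text
[-0.27820645 -0.00326978 -2.19351915] [ 0.04595752  0.00729316 -0.00896201]
(np.float64(0.6036), np.float64(0.1901), 0.0665, 3.4) [0.3375, 0.0024, 0.0024, -0.0002, -0.0009, -0.0005] mm 84 deg 0.1 rows>= 2
```

{"name": "send_rows", "arguments": {"moves": [[0.04,0,0.001,0,0,0],[0.08,0,0.002,0,0,0],[0.12,0.001,0.002,0,0,0],[0.16,0.001,0.002,0,0,0],[0.2,0.001,0.002,0,0,0],[0.24,0.002,0.002,0,0,0],[0.28,0.002,0.002,0,0,0],[0.31,0.002,0.002,0,0,0],[0.31,0.002,0.002,0,0,0]]}}

```text
time_s: 22.8
position: [0.5968, 0.1898, 0.0664]
tcp_rot: [[0.998, 0.059, 0.002], [0.059, -0.998, 0.0], [0.002, -0.0, -1.0]]
force: [0.7, -0.0, -1.2]
opening: 0.186
grasp_force: 30.0
```

{"name": "send_rows", "arguments": {"moves": [[0.01,0,0,0,0,0],[0.02,0,0,0,0,0],[0.025,0,0,0,0,0],[0.03,0,0,0,0,0],[0.035,0,0,0,0,0],[0.035,0,0,0,0,0]]}}

```text
time_s: 23.4
position: [0.6031, 0.1903, 0.0663]
tcp_rot: [[0.998, 0.059, -0.002], [0.059, -0.998, 0.0], [-0.002, -0.0, -1.0]]
force: [-3.3, -0.4, 3.0]
opening: 0.182
grasp_force: 30.0
```

{"name": "send_rows", "arguments": {"moves": [[0.008,0,0,0,0,0],[0.016,0,0,0,0,0],[0.024,0,0,0,0,0],[0.024,0,0,0,0,0]]}}

```text
time_s: 23.8
position: [0.603, 0.1903, 0.0663]
tcp_rot: [[0.998, 0.059, -0.015], [0.059, -0.998, -0.002], [-0.015, 0.001, -1.0]]
force: [-13.8, -1.4, 12.7]
opening: 0.18
grasp_force: 30.0
```

It stopped hard, with the force rising to 14 N and no movement. I relax, release and rise.

{"name": "send_rows", "arguments": {"moves": [[-0.02,0,0,0,0,0],[-0.024,0,0,0,0,0],[-0.024,0,0,0,0,0]]}}

```text
time_s: 24.1
position: [0.6031, 0.1903, 0.0663]
tcp_rot: [[0.998, 0.059, -0.002], [0.059, -0.998, 0.0], [-0.002, -0.0, -1.0]]
force: [-4.4, 0.5, 3.6]
opening: 0.179
grasp_force: 30.0
```

{"name": "send_rows", "arguments": {"moves": [[0,0,0,0,0,0],[0,0,0,0,0,0],[0,0,0,0,0,0],[0,0,0,0,0,0],[0,0,-0.1,0,0,0],[0,0,-0.25,0,0,0],[0,0,-0.4,0,0,0],[0,0,-0.5,0,0,0],[0,0,-0.5,0,0,0]], "grip": 0.45}}

```text
time_s: 25.0
position: [0.6071, 0.1907, 0.1959]
tcp_rot: [[0.998, 0.059, 0.009], [0.059, -0.998, 0.001], [0.01, -0.001, -1.0]]
force: [1.3, -0.5, -0.6]
opening: 0.45
grasp_force: 0.0
```

```bash
python3 -c "
from h import *
tgt(.515,.357,.2,-2)
tgt(.40,.32,.2,-2)
"
```

```text
(0.515, 0.357, 0.2, -2) [-0.3283, -0.6856, -0.0188, -0.0008, -0.0061, 0.0598] mm 190 deg 5.4 rows>= 4
(0.4, 0.32, 0.2, -2) [-0.7962, -0.565, -0.0234, -0.0008, -0.0061, 0.0598] mm 244 deg 5.4 rows>= 5
```

{"name": "send_rows", "arguments": {"moves": [[-0.1,-0.17,-0.02,0,-0.006,0.06],[-0.2,-0.35,-0.02,0,-0.006,0.06],[-0.3,-0.52,-0.02,0,-0.006,0.06],[-0.328,-0.686,-0.02,0,-0.006,0.06],[-0.328,-0.686,-0.02,0,-0.006,0.06],[-0.328,-0.686,-0.02,0,-0.006,0.06],[-0.328,-0.686,-0.02,0,-0.006,0.06]], "grip": 1}}

```text
time_s: 25.7
position: [0.5119, 0.3556, 0.1954]
tcp_rot: [[0.999, -0.036, -0.011], [-0.036, -0.999, -0.001], [-0.011, 0.002, -1.0]]
force: [-0.5, 0.7, 0.2]
opening: 0.969
grasp_force: 0.0
```

```bash
python3 -c "
from h import *
X,hs,uv=look('wrist'); objs(X,hs,None,(('red',150),))
X,hs,uv=look('scene'); objs(X,hs,None)
tgt(.587,.355,.1,-2.1);tgt(.587,.355,.022,-2.1)
"
```

```text
red 14288 (array([0.5863, 0.3555, 0.1209, 0.0713]), -2.2) z [0.007 0.008 0.048] top 2621 (array([0.586 , 0.3554, 0.0794, 0.016 ]), -2.4)
red 1724 (array([0.5867, 0.3566, 0.1251, 0.0725]), -2.3) z [0.007 0.01  0.05 ] top 282 (array([0.589 , 0.3569, 0.0803, 0.0169]), -2.1)
red 2468 (array([6.165e-01, 3.000e-04, 1.632e-01, 1.321e-01]), 0.6) z [0.008 0.013 0.063] top 681 (array([ 6.169e-01, -1.000e-04,  1.428e-01,  1.314e-01]), 1.2)
yellow 519 (array([0.4221, 0.3746, 0.125 , 0.0707]), -8.1) z [0.007 0.01  0.05 ] top 69 (array([0.4255, 0.3737, 0.0704, 0.0149]), -6.5)
yellow 549 (array([ 0.6233, -0.1756,  0.1526,  0.1302]), -0.9) z [0.01  0.045 0.064] top 245 (array([ 0.6324, -0.1758,  0.1343,  0.1302]), -0.9)
green 728 (array([0.6144, 0.1769, 0.1304, 0.0964]), 4.0) z [0.052 0.059 0.094] top 95 (array([0.629 , 0.1923, 0.0348, 0.0154]), 4.3)
green 141 (array([0.6126, 0.2488, 0.1266, 0.0131]), 3.6) z [0.059 0.061 0.065] top 141 (array([0.6126, 0.2488, 0.1266, 0.0131]), 3.6)
(0.587, 0.355, 0.1, -2.1) [0.3026, -0.0106, 0.38, 0.0007, 0.007, -0.0004] mm 121 deg 0.6 rows>= 3
(0.587, 0.355, 0.022, -2.1) [0.306, -0.011, 0.692, 0.0007, 0.007, -0.0004] mm 189 deg 0.6 rows>= 4
```

{"name": "send_rows", "arguments": {"moves": [[0.15,-0.005,0.1,0,0.007,0.002],[0.3,-0.009,0.22,0,0.007,0.002],[0.301,-0.009,0.38,0,0.007,0.002],[0.302,-0.01,0.5,0,0.007,0.002],[0.302,-0.01,0.6,0,0.007,0.002],[0.302,-0.01,0.67,0,0.007,0.002],[0.302,-0.01,0.69,0,0.007,0.002],[0.302,-0.01,0.69,0,0.007,0.002],[0.302,-0.01,0.69,0,0.007,0.002]], "grip": 1}}

```text
time_s: 26.7
position: [0.5868, 0.3567, 0.0246]
tcp_rot: [[0.999, -0.039, 0.003], [-0.039, -0.999, 0.001], [0.003, -0.001, -1.0]]
force: [-0.4, -0.1, 0.0]
opening: 1.0
grasp_force: 0.0
```

{"name": "send_rows", "arguments": {"moves": [[0,0,0,0,0,0],[0,0,0,0,0,0],[0,0,0,0,0,0],[0,0,0,0,0,0],[0,0,0,0,0,0],[0,0,0,0,0,0],[0,0,0,0,0,0],[0,0,0,0,0,0],[0,0,0,0,0,0],[0,0,0,0,0,0]], "grip": 0}}

```text
time_s: 27.7
position: [0.5856, 0.3564, 0.0231]
tcp_rot: [[0.999, -0.038, 0.001], [-0.038, -0.999, -0.0], [0.001, 0.0, -1.0]]
force: [1.2, -0.4, -0.5]
opening: 0.181
grasp_force: 30.0
```

{"name": "send_rows", "arguments": {"moves": [[0,0,-0.1,0,0,0],[0,0,-0.2,0,0,0],[0,0,-0.35,0,0,0],[0,0,-0.5,0,0,0],[0,0,-0.6,0,0,0],[0,0,-0.6,0,0,0],[0,0,-0.6,0,0,0]]}}

```text
time_s: 28.4
position: [0.5849, 0.3563, 0.1725]
tcp_rot: [[0.999, -0.038, -0.0], [-0.038, -0.999, -0.001], [-0.0, 0.001, -1.0]]
force: [-1.0, 0.3, -1.9]
opening: 0.178
grasp_force: 30.0
```

```bash
python3 -c "
from h import *
incase('red',-.14,0,.17)
"
```

```text
(np.float64(0.4738), np.float64(-0.0051), 0.17, 1.4) [-0.3883, 1.4615, 0.0112, 0.0005, 0.0001, -0.04] mm 378 deg 3.6 rows>= 8
```

{"name": "send_rows", "arguments": {"moves": [[-0.05,0.08,0,0,0,-0.01],[-0.1,0.2,0,0,0,-0.02],[-0.15,0.33,0,0,0,-0.03],[-0.2,0.47,0,0,0,-0.04],[-0.25,0.61,0,0,0,-0.04],[-0.3,0.75,0,0,0,-0.04],[-0.35,0.88,0,0,0,-0.04],[-0.388,1,0,0,0,-0.04],[-0.388,1,0,0,0,-0.04],[-0.388,1,0,0,0,-0.04]]}}

```text
time_s: 29.4
position: [0.4778, 0.11, 0.1716]
tcp_rot: [[1.0, 0.022, -0.003], [0.022, -1.0, -0.0], [-0.003, -0.0, -1.0]]
force: [-0.8, 0.7, -1.9]
opening: 0.185
grasp_force: 30.0
```

{"name": "send_rows", "arguments": {"moves": [[0,0.1,0,0,0,0],[0,0.22,0,0,0,0],[0,0.34,0,0,0,0],[0,0.46,0,0,0,0],[0,0.46,0,0,0,0],[0,0.46,0.1,0,0,0],[0,0.46,0.2,0,0,0],[0,0.46,0.3,0,0,0],[0,0.46,0.37,0,0,0],[0,0.46,0.37,0,0,0],[0,0.46,0.37,0,0,0]]}}

```text
time_s: 30.5
position: [0.482, -0.0035, 0.0803]
tcp_rot: [[1.0, 0.026, -0.0], [0.026, -1.0, 0.0], [-0.0, -0.0, -1.0]]
force: [-0.3, 0.4, -2.3]
opening: 0.178
grasp_force: 30.0
```

```bash
python3 -c "
from h import *
incase('red',-.14,0,.0685)
X,hs,uv=look('wrist','w5')
"
```

```text
(np.float64(0.4738), np.float64(-0.0051), 0.0685, 1.4) [-0.0329, 0.0057, 0.0473, -0.0, 0.0001, 0.0008] mm 14 deg 0.1 rows>= 1
```

View pics/w5.png

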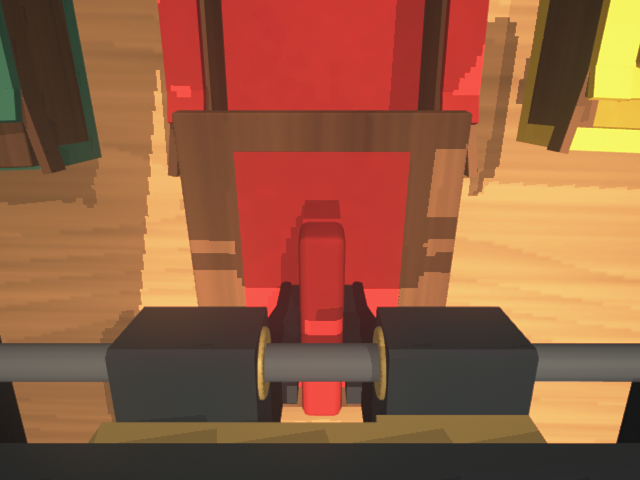

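The wrist view shows the red lid centred, its edge from (175,112) to (470,112) between the lips, but 8 mm too far in. I move it back, then lower it and push.

{"name": "send_rows", "arguments": {"moves": [[-0.033,0.006,0,0,0,0],[-0.033,0.006,0,0,0,0],[-0.033,0.006,0.02,0,0,0],[-0.033,0.006,0.038,0,0,0],[-0.033,0.006,0.048,0,0,0],[-0.033,0.006,0.048,0,0,0],[-0.033,0.006,0.048,0,0,0]]}}

```text
time_s: 31.25
position: [0.4736, -0.0063, 0.0685]
tcp_rot: [[1.0, 0.024, 0.0], [0.024, -1.0, -0.0], [0.0, 0.0, -1.0]]
force: [0.4, -0.0, -2.0]
opening: 0.181
grasp_force: 30.0
```

{"name": "send_rows", "arguments": {"moves": [[0.02,0,0,0,0,0],[0.05,0,0,0,0,0],[0.08,0,0,0,0,0],[0.11,0,0,0,0,0],[0.14,0,0,0,0,0],[0.17,0,0,0,0,0],[0.2,0,0,0,0,0],[0.2,0,0,0,0,0]]}}

```text
time_s: 32.05
position: [0.5256, -0.0049, 0.0687]
tcp_rot: [[1.0, 0.024, 0.003], [0.024, -1.0, -0.0], [0.003, 0.0, -1.0]]
force: [1.6, 2.2, -6.6]
opening: 0.181
grasp_force: 30.0
```

```bash
python3 -c "
from h import *
s=readout.read_state(); print(s['force'],s['moment'])
incase('red',-.0035,0,.0675)
"
```

```text
[ 1.56396655  2.1706134  -6.59803974] [0.35829814 0.10250167 0.02457247]
(np.float64(0.6103), np.float64(-0.0018), 0.0675, 1.4) [0.3391, -0.0043, 0.0059, 0.0003, -0.0022, -0.0001] mm 85 deg 0.2 rows>= 2
```

{"name": "send_rows", "arguments": {"moves": [[0.01,-0.004,0.006,0,0,0],[0.04,-0.004,0.006,0,0,0],[0.08,-0.004,0.006,0,0,0],[0.12,-0.004,0.006,0,0,0],[0.16,-0.004,0.006,0,0,0],[0.2,-0.004,0.006,0,0,0],[0.24,-0.004,0.006,0,0,0],[0.28,-0.004,0.006,0,0,0],[0.31,-0.004,0.006,0,0,0],[0.31,-0.004,0.006,0,0,0]]}}

```text
time_s: 33.05
position: [0.6035, -0.0023, 0.0676]
tcp_rot: [[1.0, 0.024, 0.005], [0.024, -1.0, -0.001], [0.005, 0.001, -1.0]]
force: [1.5, 0.8, 1.7]
opening: 0.179
grasp_force: 30.0
```

{"name": "send_rows", "arguments": {"moves": [[0.01,0,0,0,0,0],[0.02,0,0,0,0,0],[0.03,0,0,0,0,0],[0.04,0,0,0,0,0],[0.05,0,0,0,0,0],[0.05,0,0,0,0,0]]}}

```text
time_s: 33.65
position: [0.6104, -0.0018, 0.067]
tcp_rot: [[1.0, 0.025, -0.007], [0.025, -1.0, -0.0], [-0.007, -0.0, -1.0]]
force: [-7.3, -0.4, 5.2]
opening: 0.177
grasp_force: 30.0
```

{"name": "send_rows", "arguments": {"moves": [[0.01,0,0,0,0,0],[0.016,0,0,0,0,0],[0.016,0,0,0,0,0]]}}

```text
time_s: 33.95
position: [0.6103, -0.0017, 0.067]
tcp_rot: [[1.0, 0.025, -0.015], [0.025, -1.0, -0.0], [-0.015, -0.0, -1.0]]
force: [-14.4, -1.8, 11.3]
opening: 0.18
grasp_force: 30.0
```

{"name": "send_rows", "arguments": {"moves": [[-0.02,0,0,0,0,0],[-0.03,0,0,0,0,0],[-0.03,0,0,0,0,0]]}}

```text
time_s: 34.25
position: [0.6102, -0.0018, 0.0675]
tcp_rot: [[1.0, 0.024, 0.001], [0.024, -1.0, -0.0], [0.001, 0.0, -1.0]]
force: [-2.2, 1.3, 2.0]
opening: 0.181
grasp_force: 30.0
```

{"name": "send_rows", "arguments": {"moves": [[0,0,0,0,0,0],[0,0,0,0,0,0],[0,0,0,0,0,0],[0,0,0,0,0,0],[0,0,-0.1,0,0,0],[0,0,-0.25,0,0,0],[0,0,-0.4,0,0,0],[0,0,-0.5,0,0,0],[0,0,-0.5,0,0,0]], "grip": 0.4}}

```text
time_s: 35.15
position: [0.6131, -0.0024, 0.1968]
tcp_rot: [[1.0, 0.024, 0.011], [0.025, -1.0, -0.002], [0.011, 0.003, -1.0]]
force: [-0.6, 0.4, -0.3]
opening: 0.402
grasp_force: 0.0
```

```bash
python3 -c "
from h import *
tgt(.37,.31,.2,-5)
"
```

```text
(0.37, 0.31, 0.2, -5) [-0.9414, -1.2729, -0.0259, 0.0012, -0.0068, 0.0712] mm 396 deg 6.4 rows>= 8
```

Now the yellow lid.

{"name": "send_rows", "arguments": {"moves": [[-0.15,-0.15,-0.026,0,-0.006,0.03],[-0.3,-0.35,-0.026,0,-0.006,0.07],[-0.5,-0.5,-0.026,0,-0.006,0.07],[-0.65,-0.7,-0.026,0,-0.006,0.07],[-0.8,-0.85,-0.026,0,-0.006,0.07],[-0.94,-1,-0.026,0,-0.006,0.07],[-0.94,-1,-0.026,0,-0.006,0.07],[-0.94,-1,-0.026,0,-0.006,0.07]], "grip": 1}}

```text
time_s: 35.95
position: [0.363, 0.2444, 0.1974]
tcp_rot: [[0.997, -0.079, -0.015], [-0.079, -0.997, -0.001], [-0.014, 0.002, -1.0]]
force: [-0.6, -0.2, 0.3]
opening: 0.98
grasp_force: 0.0
```

{"name": "send_rows", "arguments": {"moves": [[-0.05,-0.1,0,0,0,0],[-0.05,-0.2,0,0,0,0],[-0.05,-0.25,0,0,0,0],[-0.05,-0.25,0,0,0,0],[-0.05,-0.25,0,0,0,0]]}}

```text
time_s: 36.45
position: [0.3618, 0.3049, 0.198]
tcp_rot: [[0.996, -0.085, -0.01], [-0.085, -0.996, -0.001], [-0.01, 0.002, -1.0]]
force: [-0.1, -0.5, -0.6]
opening: 1.0
grasp_force: 0.0
```

```bash
python3 -c "
from h import *
X,hs,uv=look('wrist'); objs(X,hs,None,(('yellow',130),))
tgt(.419,.374,.1,-7.5);tgt(.419,.374,.022,-7.5)
"
```

```text
yellow 8736 (array([0.4189, 0.3733, 0.1208, 0.0708]), -8.5) z [0.007 0.008 0.048] top 1291 (array([0.4068, 0.3749, 0.0528, 0.0162]), -8.2)
(0.419, 0.374, 0.1, -7.5) [0.2082, -0.2971, 0.3898, 0.0015, 0.0061, 0.0284] mm 133 deg 2.6 rows>= 3
(0.419, 0.374, 0.022, -7.5) [0.2112, -0.2978, 0.7018, 0.0015, 0.0061, 0.0284] mm 198 deg 2.6 rows>= 4
```

{"name": "send_rows", "arguments": {"moves": [[0.1,-0.15,0.1,0.001,0.006,0.037],[0.2,-0.295,0.22,0.001,0.006,0.037],[0.208,-0.295,0.38,0.001,0.006,0.037],[0.211,-0.295,0.5,0.001,0.006,0.037],[0.211,-0.295,0.6,0.001,0.006,0.037],[0.211,-0.295,0.67,0.001,0.006,0.037],[0.211,-0.295,0.7,0.001,0.006,0.037],[0.211,-0.295,0.7,0.001,0.006,0.037],[0.211,-0.295,0.7,0.001,0.006,0.037]], "grip": 1}}

```text
time_s: 37.4
position: [0.4198, 0.3744, 0.0237]
tcp_rot: [[0.99, -0.144, 0.002], [-0.144, -0.99, 0.001], [0.002, -0.001, -1.0]]
force: [0.4, -0.0, 0.4]
opening: 1.0
grasp_force: 0.0
```

{"name": "send_rows", "arguments": {"moves": [[0,0,0,0,0,0],[0,0,0,0,0,0],[0,0,0,0,0,0],[0,0,0,0,0,0],[0,0,0,0,0,0],[0,0,0,0,0,0],[0,0,0,0,0,0],[0,0,0,0,0,0],[0,0,0,0,0,0],[0,0,0,0,0,0]], "grip": 0}}

```text
time_s: 38.4
position: [0.4191, 0.3745, 0.023]
tcp_rot: [[0.99, -0.143, 0.001], [-0.143, -0.99, 0.0], [0.001, -0.0, -1.0]]
force: [0.2, -1.1, -0.3]
opening: 0.18
grasp_force: 30.0
```

{"name": "send_rows", "arguments": {"moves": [[0,0,-0.1,0,0,0],[0,0,-0.2,0,0,0],[0,0,-0.35,0,0,0],[0,0,-0.5,0,0,0],[0,0,-0.6,0,0,0],[0,0,-0.6,0,0,0],[0,0,-0.6,0,0,0]]}}

```text
time_s: 39.1
position: [0.4185, 0.3742, 0.1726]
tcp_rot: [[0.99, -0.143, 0.0], [-0.143, -0.99, -0.0], [0.0, 0.0, -1.0]]
force: [-0.6, 0.7, -2.3]
opening: 0.179
grasp_force: 30.0
```

```bash
python3 -c "
from h import *
incase('yellow',-.14,0,.17)
"
```

```text
(np.float64(0.485), np.float64(-0.1757), 0.17, -0.7) [0.5785, 2.1388, 0.0105, 0.0, -0.0002, -0.0837] mm 554 deg 7.5 rows>= 12
```

{"name": "send_rows", "arguments": {"moves": [[0.02,0.08,0,0,0,-0.01],[0.05,0.2,0,0,0,-0.03],[0.09,0.33,0,0,0,-0.05],[0.13,0.47,0,0,0,-0.07],[0.16,0.61,0,0,0,-0.084],[0.2,0.75,0,0,0,-0.084],[0.24,0.88,0,0,0,-0.084],[0.27,1,0,0,0,-0.084],[0.27,1,0,0,0,-0.084],[0.27,1,0,0,0,-0.084]]}}

```text
time_s: 40.1
position: [0.4487, 0.117, 0.1714]
tcp_rot: [[1.0, -0.014, -0.003], [-0.014, -1.0, 0.001], [-0.003, -0.001, -1.0]]
force: [-0.2, -0.7, -2.6]
opening: 0.182
grasp_force: 30.0
```

{"name": "send_rows", "arguments": {"moves": [[0,0.08,0,0,0,0],[0,0.2,0,0,0,0],[0,0.33,0,0,0,0],[0,0.47,0,0,0,0],[0,0.61,0,0,0,0],[0.02,0.75,0,0,0,0],[0.04,0.88,0,0,0,0],[0.05,1,0,0,0,0],[0.05,1,0,0,0,0],[0.05,1,0,0,0,0]]}}

```text
time_s: 41.1
position: [0.4591, -0.1316, 0.172]
tcp_rot: [[1.0, -0.012, -0.001], [-0.012, -1.0, 0.002], [-0.001, -0.002, -1.0]]
force: [-0.6, 0.3, -2.0]
opening: 0.181
grasp_force: 30.0
```

```bash
python3 -c "
from h import *
incase('yellow',-.14,0,.17);incase('yellow',-.14,0,.08)
"
```

```text
(np.float64(0.485), np.float64(-0.1757), 0.17, -0.7) [0.1058, 0.1752, 0.0074, -0.0014, 0.0008, 0.0002] mm 51 deg 0.1 rows>= 2
(np.float64(0.485), np.float64(-0.1757), 0.08, -0.7) [0.1063, 0.176, 0.3674, -0.0014, 0.0008, 0.0002] mm 105 deg 0.1 rows>= 3
```

{"name": "send_rows", "arguments": {"moves": [[0.05,0.08,0,0,0,0],[0.095,0.175,0,0,0,0],[0.095,0.175,0,0,0,0],[0.095,0.175,0.1,0,0,0],[0.095,0.175,0.2,0,0,0],[0.095,0.175,0.3,0,0,0],[0.095,0.175,0.36,0,0,0],[0.095,0.175,0.36,0,0,0],[0.095,0.175,0.36,0,0,0]]}}

```text
time_s: 42.0
position: [0.4825, -0.1749, 0.0828]
tcp_rot: [[1.0, -0.01, -0.001], [-0.01, -1.0, 0.002], [-0.001, -0.002, -1.0]]
force: [0.2, 0.5, -1.3]
opening: 0.181
grasp_force: 30.0
```

```bash
python3 -c "
from h import *
incase('yellow',-.14,0,.068)
X,hs,uv=look('wrist','w6')
for nm in ('yellow',):
  a=np.radians(-.7);L=(X[:,:2]-CASES[nm][:2])@np.array([[np.cos(a),-np.sin(a)],[np.sin(a),np.cos(a)]])
  m=hue(hs,nm,130)&(L[:,0]>-.04)&(L[:,0]<.08)&(X[:,2]>.054)&(X[:,2]<.066)&(abs(L[:,1])<.08); print('lips in case frame',rect(L[m]),L[m,1].min(),L[m,1].max())
  m=(L[:,0]>-.15)&(L[:,0]<-.068)&(X[:,2]>.06)&(X[:,2]<.072)&(abs(L[:,1])<.08); print('lid',rect(L[m]),L[m].min(0),L[m].max(0))
"
```

```text
(np.float64(0.485), np.float64(-0.1757), 0.068, -0.7) [0.0101, 0.0031, 0.0592, -0.001, 0.0004, 0.0014] mm 15 deg 0.2 rows>= 1
lips in case frame (array([-0.0354, -0.0623,  0.0135,  0.006 ]), -28.3) -0.06402604423201852 -0.05660510462172465
lid (array([-0.109 , -0.0002,  0.1165,  0.0819]), 90.0) [-0.14999505 -0.05843729] [-0.06806759  0.05805389]
```

View pics/w6.png

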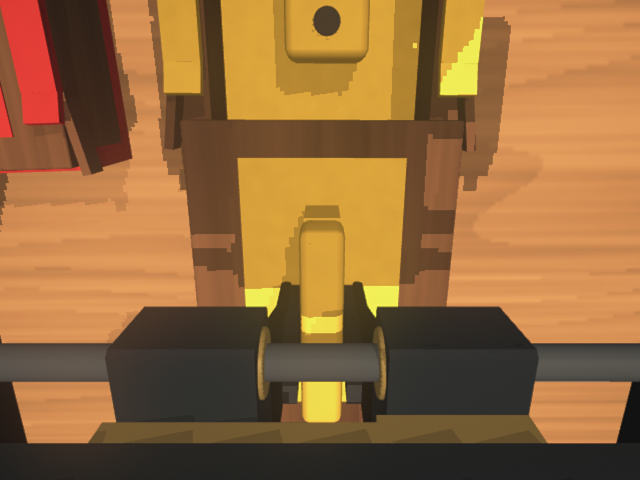

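The yellow lid is centred, its edge from (181,121) to (463,121) between lips centred near column 321. I lower it and slide it in.

{"name": "send_rows", "arguments": {"moves": [[0,0.002,0.02,0,0,0.001],[0,0.002,0.04,0,0,0.001],[0,0.002,0.058,0,0,0.001],[0,0.002,0.062,0,0,0.001],[0,0.002,0.062,0,0,0.001],[0,0.002,0.062,0,0,0.001]]}}

```text
time_s: 42.65
position: [0.4829, -0.1773, 0.0674]
tcp_rot: [[1.0, -0.013, 0.001], [-0.013, -1.0, 0.0], [0.001, -0.0, -1.0]]
force: [0.7, -0.2, -1.9]
opening: 0.183
grasp_force: 30.0
```

{"name": "send_rows", "arguments": {"moves": [[0.02,0,0,0,0,0],[0.05,0,0,0,0,0],[0.08,0,0,0,0,0],[0.11,0,0,0,0,0],[0.14,0,0,0,0,0],[0.17,0,0,0,0,0],[0.2,0,0,0,0,0],[0.2,0,0,0,0,0]]}}

```text
time_s: 43.45
position: [0.5336, -0.177, 0.0673]
tcp_rot: [[1.0, -0.013, 0.001], [-0.013, -1.0, 0.001], [0.001, -0.001, -1.0]]
force: [-1.1, 3.3, -1.6]
opening: 0.179
grasp_force: 30.0
```

```bash
python3 -c "
from h import *
s=readout.read_state(); print(s['force'],s['moment'])
incase('yellow',-.003,0,.0675)
"
```

```text
[-1.06233636  3.25999609 -1.64000018] [0.82462205 0.20565278 0.13798561]
(np.float64(0.622), np.float64(-0.1774), 0.0675, -0.7) [0.3535, -0.0031, -0.0007, -0.0009, -0.0004, -0.0005] mm 88 deg 0.1 rows>= 2
```

{"name": "send_rows", "arguments": {"moves": [[0.01,-0.004,0,0,0,0],[0.05,-0.004,0,0,0,0],[0.09,-0.004,0,0,0,0],[0.13,-0.004,0,0,0,0],[0.17,-0.004,0,0,0,0],[0.21,-0.004,0,0,0,0],[0.25,-0.004,0,0,0,0],[0.29,-0.004,0,0,0,0],[0.32,-0.003,0,0,0,0],[0.32,-0.003,0,0,0,0]]}}

```text
time_s: 44.45
position: [0.6148, -0.1781, 0.0676]
tcp_rot: [[1.0, -0.013, 0.004], [-0.013, -1.0, 0.0], [0.004, -0.0, -1.0]]
force: [1.1, 3.4, -1.6]
opening: 0.178
grasp_force: 30.0
```

{"name": "send_rows", "arguments": {"moves": [[0.01,0,0,0,0,0],[0.02,0,0,0,0,0],[0.03,0,0,0,0,0],[0.04,0,0,0,0,0],[0.05,0,0,0,0,0],[0.05,0,0,0,0,0]]}}

```text
time_s: 45.05
position: [0.6221, -0.1781, 0.0674]
tcp_rot: [[1.0, -0.013, -0.007], [-0.013, -1.0, 0.001], [-0.007, -0.001, -1.0]]
force: [-7.7, 1.4, 1.7]
opening: 0.182
grasp_force: 30.0
```

{"name": "send_rows", "arguments": {"moves": [[0.01,0,0,0,0,0],[0.016,0,0,0,0,0],[0.016,0,0,0,0,0]]}}

```text
time_s: 45.35
position: [0.6221, -0.1781, 0.0674]
tcp_rot: [[1.0, -0.012, -0.015], [-0.012, -1.0, 0.002], [-0.015, -0.002, -1.0]]
force: [-16.3, -0.1, 6.8]
opening: 0.181
grasp_force: 30.0
```

{"name": "send_rows", "arguments": {"moves": [[-0.02,0,0,0,0,0],[-0.03,0,0,0,0,0],[-0.03,0,0,0,0,0]]}}

```text
time_s: 45.65
position: [0.622, -0.1782, 0.0676]
tcp_rot: [[1.0, -0.014, 0.001], [-0.014, -1.0, 0.0], [0.001, -0.0, -1.0]]
force: [-0.8, 3.6, -1.3]
opening: 0.18
grasp_force: 30.0
```

{"name": "send_rows", "arguments": {"moves": [[0,0,0,0,0,0],[0,0,0,0,0,0],[0,0,0,0,0,0],[0,0,0,0,0,0],[0,0,-0.1,0,0,0],[0,0,-0.25,0,0,0],[-0.2,0,-0.4,0,0,0],[-0.4,0,-0.55,0,0,0],[-0.5,0,-0.7,0,0,0],[-0.5,0,-0.8,0,0,0],[-0.5,-0.3,-0.9,0,0,0],[-0.5,-0.5,-0.9,0,0,0]], "grip": 0.4}}

```text
time_s: 46.85
position: [0.4995, -0.0809, 0.2924]
tcp_rot: [[1.0, -0.018, 0.008], [-0.018, -1.0, -0.003], [0.008, 0.003, -1.0]]
force: [0.6, 0.3, -0.3]
opening: 0.396
grasp_force: 0.0
```

```bash
cat > /tmp/chk.py <<'E'
from h import *
for n in ('wrist','side','scene'):
  X,hs,uv=look(n,n+'_end'); print(n)
  for nm,(cx,cy,a) in CASES.items():
    k,s=np.cos(np.radians(a)),np.sin(np.radians(a)); L=(X[:,:2]-[cx,cy])@np.array([[k,-s],[s,k]])
    b=(abs(L[:,0])<.1)&(abs(L[:,1])<.075)
    m=b&(X[:,2]>.085)&(X[:,2]<.1)&(abs(L[:,1])<.03); print(nm,'handle',m.sum(),*(rect(L[m]) if m.sum()>20 else ()))
    m=b&(X[:,2]>.047)&(X[:,2]<.055)&(abs(L[:,1])<.045); 
    if m.sum()>20: print('   slab front edge x',np.percentile(L[m,0],1),'z',np.median(X[m,2]))
  if n!='wrist':
    m=hue(hs,'red',150)&(X[:,2]>.005)&(X[:,2]<.1)&(X[:,0]>.2)&(X[:,0]<.9)&(abs(X[:,1])<.7); print('red things',[rect(X[m][i,:2]) for i in comps(X[m,:2])])
E
PYTHONPATH=. python3 /tmp/chk.py
```

```text
Traceback (most recent call last):
  File "h.py", line 1, in <module>
    import numpy as np, cv2
ModuleNotFoundError: No module named 'cv2'
```

```bash
mv /tmp/chk.py . ; python3 - < chk.py
```

```text
wrist
green handle 260 [-0.027  -0.0091  0.0339  0.0069] -11.2
   slab front edge x -0.07734841155556058 z 0.05163741293780311
yellow handle 2120 [-0.0047 -0.0016  0.0753  0.0168] -0.5
   slab front edge x -0.07671793828740224 z 0.05166383231201099
red handle 2151 [-0.0034 -0.0012  0.0797  0.0166] -0.1
   slab front edge x -0.0768071302849935 z 0.0516548193356918
side
green handle 166 [-0.004   0.0008  0.0802  0.0212] -0.2
   slab front edge x -0.07820154175422346 z 0.05273110804577267
yellow handle 103 [-0.002   0.0005  0.0805  0.0225] -2.6
   slab front edge x -0.07781717818226833 z 0.05245163149591893
red handle 124 [-0.0032  0.0017  0.0788  0.02  ] -1.0
   slab front edge x -0.0776826501022263 z 0.05271805519355934
red things [(array([ 6.130e-01, -3.000e-04,  1.614e-01,  1.368e-01]), 1.3)]
scene
green handle 267 [-0.0005  0.0011  0.0799  0.0169] 0.0
   slab front edge x -0.07436145323115202 z 0.05308148356884758
yellow handle 225 [0.0011 0.0011 0.0803 0.0196] 0.0
   slab front edge x -0.0738590677539592 z 0.052974934220312506
red handle 240 [-0.0009  0.0017  0.0809  0.0179] 0.8
   slab front edge x -0.07419322891412963 z 0.052954310990140384
red things [(array([0.619 , 0.0019, 0.1587, 0.1349]), 2.8)]
```

View pics/wrist_end.png

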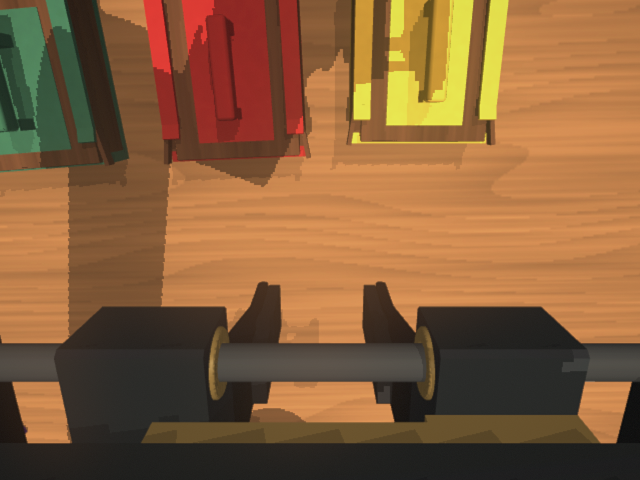

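View pics/scene_end.png

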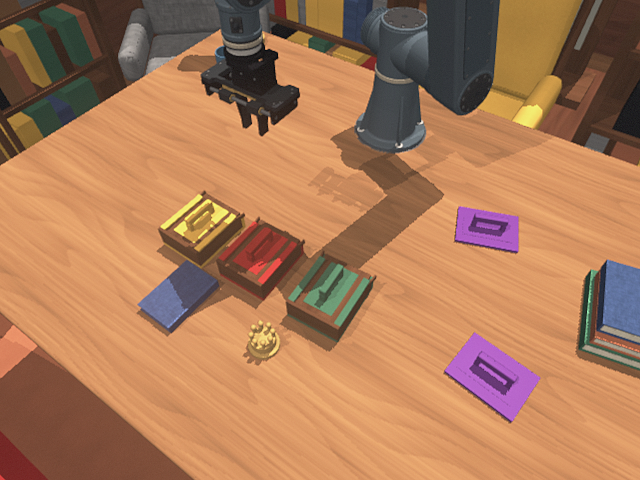

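All three lids are level and home at yellow (200,228), red (260,258) and green (330,295), with front edges at about -77 to -78 mm as expected. The book, crown and purple look-alikes have not moved.

```bash
python3 -c "
from rig import ticket
print(ticket.hand_in())"
```

```text
the job is handed in; nothing more can be done
None
```

I handed the job in with the green weight and yellow light in their cases and all three lids pushed home against the rear wall; the red case was closed empty because no spectacle case was on the table, and no verdict came back.

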